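# Rebuild the vegetable cutter's drive spindle

## Robot

A 6-joint arm with a two-finger parallel gripper is mounted at the origin on the work surface. World frame = base frame: x ahead of the robot, y to its left, z up, the work surface at z = 0. Lengths are in mm, angles in degrees, forces in N, time in s.
With the tool pointing down it reaches from about 350 to 850 mm from the base axis. Payload 8.1 kg.
Tool frame: the origin (TCP) lies at the very end of the fingers, on their centre line; the grasp point (between the pads) lies 19 mm behind it; z points along the fingers, y is the direction in which the jaws open and shut (so a half turn about z gives the same grasp; the last joint's range is limited). The gripper opens to 85 mm and grips with 20 to 120 N. Pads are 22 mm wide; open, the fingers measure 114 mm over their backs; the gripper's body (76 mm by 85 mm) begins 54 mm behind the grasp point. The pads swing forward as they close: fully open they stand 13 mm farther back than shut.
Start: joints at [67.185, 7.471, 85.268, -0, 87.261, -4.893], TCP at [184.613, 570.897, 201.592] pointing down, gripper open.
Joint ranges: [-169.43, 169.43], [-51.17, 129.36], [1.28, 143.12], [-76.62, 256.62], [0, 156.53], [-152.29, 152.29]. Speed limits (degrees/s): [136.94, 136.94, 159.86, 180, 180, 180].

## Interface

Orientations are given as [roll, pitch, yaw] about the fixed x, y, z axes, in that order (R = Rz(yaw) Ry(pitch) Rx(roll)).
In Python, from bench import r, eyes gives the robot as it stands. The module is installed in compiled form; this text tells all that it offers.
- The arm moves only by the tool play_rows, never from a script. Its argument "deltas" is a list of rows, each a list of 3 entries, a list of its own where there are three numbers: the shift along the tool's x, y, z in m, then the turn, a rotation vector about the tool's x, y, z in rad, then the closure, from 0 (fully open) to 1 (shut). A call has 1 to 8 rows; each row shifts and turns the pose as measured when the row begins, along the tool's axes as they then stand; what a row does not reach is not made up. A row lasts 1/8 s, in which the tool goes at most 62.5 mm and 10.7 degrees, less where a joint would pass 70% of its speed; a pose out of reach is approached as far as the arm can. A call with a gripper value outside its range is refused whole. The fingers move at their own pace and stop on an object; "force" is the grip in N (left out, the last holds). Time passes only in rows, so rows that do not move let the fingers close. It gives the time, the measured TCP pose, the force and the opening at its end, in the units of the state.
- r.sense(): the state, without advancing time (a new reading comes with each control period).
- eyes.snapshot(name): name is "scene" or "top" or "wrist"; returns the picture (420x560x3 uint8, red, green, blue); there is no depth.
- eyes.get_calibration(name): a dict with "mtx" (3x3 intrinsics, pixels), "R" (3x3) and "t" (3): a world point X has camera coordinates R X + t; the wrist camera has in their place "T_tool_cam" (4x4, takes a point from camera to tool coordinates, whose origin is the TCP and whose axes are the flange's). Camera axes: x right, y down, z forward; pixel columns grow to the right and rows downward; lengths in mm; the calibration is good to about 2 mm. A picture is of the moment at which its call begins: read the wrist's pose just before it. get_calibration takes no time and is no camera call.
- r.hand_in(): hands the job in, once; it reports no verdict.
The state is a dict: "time": time; "joint_pos": joint angles; "qd": joint speeds; "joint_efforts": joint torques, N m; "tool_pos": TCP position; "tcp_rot": TCP orientation; "ft_force": force on the tool from outside, world axes, zero at the start; "wrist_torque": the same for the moment, N m; "finger_gap": finger opening in mm.
Only numpy, scipy, OpenCV 4.12 (cv2) and the standard library are available. Lean on these libraries where they do the work, as an engineer would, in place of code of your own. Each camera call takes 0.05 s, during which the arm holds its last target. There are 200 camera calls.

## Task

Put the washed parts back on the vegetable cutter's upright drive spindle, which stands a little off the housing's centre: first the blue spacer, then the flat steel washer, then the brass bushing. Ease each one past the spring balls, and press the bushing down against the sprung seat until the balls snap out above it and it stays locked. The spindle bearing is delicate, so never push or pry on the machine with more than about 15 N, and leave the bowl, the sauce bottle and the spatula where they are.

Things in the scene. Friction and masses are not known exactly. Their poses are not given: they have to be found in the camera images.
- drive: The vegetable cutter's drive unit, fixed to the table: white housing 200 x 170 mm, top 50 mm above the table (on its -x side a motor hump 90 mm long, 80 mm high, 135 mm from the centre), carrying an upright rigid steel spindle of 16 mm diameter on an off-centre belt-tension mount (see tip_mark), a black sprung seat disc around its foot. Origin: under the housing's centre at table height; z up.
- tip_mark (a point): Point on the housing's centre line at the height of the spindle's top, 65 mm above the resting seat, 127 mm above the table. The spindle itself stands 6.5 to 8 mm to one side of this line, in an unknown direction (clamped eccentric mount): find it by feel. Its end is flat, 14 mm across, with a bevel 3 mm high out to the full 16 mm.
- ball_ring (a point): Point on the housing's centre line at the height of the centres of three slippery brass spring balls, 55 mm above the resting seat. They are 12 mm in diameter, 120 degrees apart and stick out 3 mm from the spindle; each retreats on a spring of 3.2 N plus 0.8 N per mm. Pushing a part past them takes about 4 to 10 N, more if it is off-centre.
- lock_line (a point): Point on the centre line 50.5 mm above the resting seat. With all three parts stacked the bushing's top stands 54 mm above the resting seat and still catches the balls. Pressed to about this line or a little lower (seat yielding 3.5 mm or more), the balls snap out over its top edge and hold it about here.
- seat_top (a point): Point on the centre line at the height of the top of the resting seat, 62 mm above the table (does not move with the seat). The seat, a black disc 50 mm in diameter, surrounds the spindle and carries the parts; it yields downward from about 4 N on, then 1.2 N per mm, 8 mm of travel, and springs back when let go.
- spacer: Loose blue plastic spacer ring, outside diameter 40 mm, bore 18 mm, 24 mm high, about 45 g. Origin: centre of its underside (on the bore axis); z along the bore. It lies flat, bore upright, on the black mat. Grip it no lower than needed: the spindle, 65 mm tall above the seat, comes up through it towards the gripper's body.
- washer: Loose flat bare-metal (silver) washer, outside diameter 46 mm, bore 18 mm, 8 mm thick, about 85 g. Origin: centre of its underside; z along the bore. Lies flat on the black mat.
- bushing: Loose brass bushing, a ring of outside diameter 40 mm, bore 18 mm, 22 mm high, about 180 g. Origin: centre of its underside; z along the bore. Lies flat, bore upright, on the black mat.
- mat: Fixed black rubber drying mat, 240 x 280 mm, 4 mm thick, on which the three parts lie. Origin: centre of its underside.
- bowl: Bystander: small steel bowl, 110 mm across, 50 mm high. Origin: centre of its underside.
- sauce: Bystander: yellow sauce bottle with a red cap, 54 mm in diameter, 150 mm high. Origin: centre of its underside.
- spatula: Bystander: kitchen spatula lying on the table. Origin: about its middle, underside.

How it is judged (in metres and radians):
On the way, in this order (a step that is already met when the one before it is completed fails the run):
1. the spacer is threaded down onto the seat (horizontal distance between spacer and seat_top below 0.011 m and angle between spacer's own z axis and vertical below 0.1 rad and z of spacer in the frame of drive between 0.053 and 0.065 m), for 0.2 s.
2. then the washer is threaded down onto the spacer (horizontal distance between each of washer, spacer and seat_top below 0.011 m and angle between each of washer, spacer's own z axis and vertical below 0.1 rad and z of washer in the frame of spacer between 0.022 and 0.027 m), for 0.2 s.
3. then the bushing is pressed down onto the washer and locked under the balls (horizontal distance between bushing and seat_top below 0.011 m and angle between bushing's own z axis and vertical below 0.1 rad and z of bushing in the frame of washer between 0.006 and 0.0105 m and z of bushing in the frame of drive between 0.082 and 0.0925 m), for 0.2 s.
At the end, for the whole second after the job is handed in: Spacer, washer, bushing threaded on the spindle in that order from below, bores within 4 mm of the spacer and 11 mm of the centre line, upright within 0.1 rad, touching (gaps under 2.5 mm), locked: bushing underside 26.5 to 30.5 mm above the resting seat (32 if not locked); let go and at rest (horizontal distance between each of spacer, washer, bushing and seat_top below 0.011 m and angle between each of spacer, washer, bushing's own z axis and vertical below 0.1 rad and horizontal distance between each of washer, bushing and spacer below 0.004 m and z of washer in the frame of spacer between 0.022 and 0.026 m and z of bushing in the frame of washer between 0.006 and 0.0105 m and z of bushing in the frame of drive between 0.0885 and 0.0925 m and linear speed of each of spacer, washer, bushing below 0.01 m/s).
It fails at once if the contact forces on the machine add up to more than 40 N (a push of 15 N squarely on the stack stays below) (contact force between drive and anything else above 40 N).
It fails at once if the bowl is moved by more than 30 mm (distance of bowl from where it was at the start of the episode above 0.03 m).
It fails at once if the sauce is moved by more than 30 mm (distance of sauce from where it was at the start of the episode above 0.03 m).
It fails at once if the spatula is moved by more than 30 mm (distance of spatula from where it was at the start of the episode above 0.03 m).
It also fails if it takes over 72 s, if anything falls off the work surface, if the arm or the gripper's body presses on something with over 40 N, if the wrist force passes 120 N, or if a joint passes its speed limit or range.

## Working session

There is one attempt and no reset: what is moved stays moved. The work goes in short steps, Python scripts to look and compute and a tool call to move; the robot and the scene stay as the last step left them, time stands still between calls to the robot, and variables do not carry over. Pictures are saved under pics/ and viewed, about 8 in all and at most 12, crops included, and the job is handed in when it is done.

Besides the shell and the picture viewer there is one more tool, called after "Request:" as name([rows], argument=value, ...), one row to a line, values as JSON. play_rows: Moves the arm, as the interface text tells. Its arguments: {"type":"object","properties":{"deltas":{"type":"array"},"force":{"type":"number"}},"required":["deltas"]}

```bash
mkdir -p pics; python3 - <<'E'
from bench import r,eyes
import cv2,numpy as np
s=r.sense(); print({k:np.round(v,2).tolist() for k,v in s.items()})
for n in("scene","top"):
    c=eyes.get_calibration(n); print(n,c)
    im=eyes.snapshot(n); np.save(f"{n}.npy",im); cv2.imwrite(f"pics/{n}0.png",im[...,::-1])
print(eyes.get_calibration("wrist"))
E
```

```text
{'time': 0.0, 'joint_pos': [67.19, 7.52, 85.33, -0.0, 87.26, -4.9], 'qd': [0.03, 0.01, -0.05, 0.13, 0.09, -0.02], 'joint_efforts': [0.0, -56.94, -50.06, 0.0, 0.01, 0.0], 'tool_pos': [184.39, 570.34, 200.54], 'tcp_rot': [-179.89, -0.01, 162.08], 'ft_force': [-0.87, 0.78, 0.73], 'wrist_torque': [0.01, 0.04, 0.02], 'finger_gap': 85.25}
scene {'mtx': array([[442.79117993,   0.        , 290.01482305],
       [  0.        , 442.79117993, 210.74720483],
       [  0.        ,   0.        ,   1.        ]]), 'R': array([[ 0.54960888,  0.83539501,  0.00672724],
       [ 0.67508731, -0.43936965, -0.59263094],
       [-0.49212518,  0.3302567 , -0.80544604]]), 't': array([-400.02220046, -324.95638899, 1593.18416081])}
top {'mtx': array([[483.0741193 ,   0.        , 266.90017518],
       [  0.        , 483.0741193 , 213.62764961],
       [  0.        ,   0.        ,   1.        ]]), 'R': array([[ 0.01974414, -0.9994561 ,  0.02641369],
       [-0.9986606 , -0.02097837, -0.04729607],
       [ 0.04782447, -0.02544449, -0.99853162]]), 't': array([  41.88495996,  619.9139112 , 1126.36500614])}
{'mtx': array([[290.07545306,   0.        , 277.8761855 ],
       [  0.        , 290.07545306, 209.22068563],
       [  0.        ,   0.        ,   1.        ]]), 'T_tool_cam': array([[ 1.00024697e-03, -9.47426761e-01, -3.19971142e-01,
         8.21842425e+01],
       [ 9.99999161e-01,  6.84214247e-04,  1.10010935e-03,
        -6.26762904e-01],
       [-8.23344220e-04, -3.19971974e-01,  9.47426651e-01,
        -1.71772385e+02],
       [ 0.00000000e+00,  0.00000000e+00,  0.00000000e+00,
         1.00000000e+00]])}
```

View pics/top0.png

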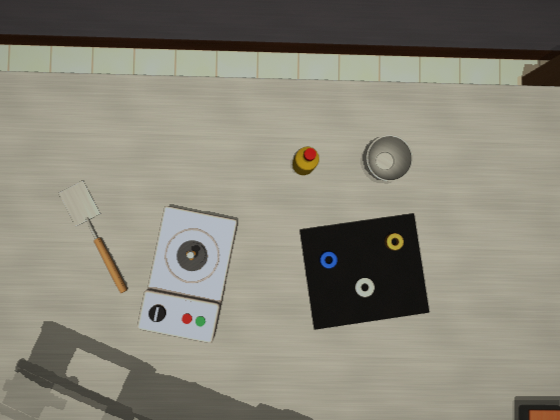

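View pics/scene0.png

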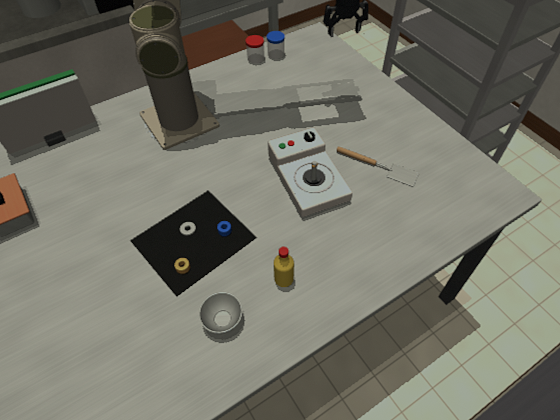

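Top view: blue spacer (329,260), washer (365,287), bushing (395,241), drive with the seat at (192,255); the bottle and bowl lie beyond the mat. The scene view agrees. Now I'll measure.

```bash
cat > h.py <<'E'
import numpy as np,cv2
from bench import r,eyes
from scipy.spatial.transform import Rotation as Ro
def cam(n,s=None):
    c=eyes.get_calibration(n)
    if n!="wrist":
        R=c["R"];return c["mtx"],R,-R.T@c["t"]
    Rt=Ro.from_euler("xyz",s["tcp_rot"],degrees=True).as_matrix();T=c["T_tool_cam"]
    return c["mtx"],(Rt@T[:3,:3]).T,Rt@T[:3,3]+np.array(s["tool_pos"])
def ray(C,p,z):
    K,R,o=C;d=R.T@np.linalg.inv(K)@np.array([p[0],p[1],1.]);return o+d*(z-o[2])/d[2]
def proj(C,X):
    K,R,o=C;q=K@R@(np.array(X)-o);return q[:2]/q[2]
def comps(m,mina=30):
    n,l,st,ce=cv2.connectedComponentsWithStats(m.astype(np.uint8))
    return [(l==i,st[i],ce[i]) for i in range(1,n) if st[i,4]>=mina]
def outer(m):
    k=max(cv2.findContours(m.astype(np.uint8),cv2.RETR_EXTERNAL,cv2.CHAIN_APPROX_NONE)[0],key=cv2.contourArea)
    return cv2.fitEllipse(cv2.convexHull(k)) if len(cv2.convexHull(k))>5 else cv2.minAreaRect(k)
E
python3 - <<'E'
from h import *
for n,boxes in(("top",{"spacer":(310,240,350,280),"washer":(345,268,385,308),"bushing":(375,222,415,262)}),("scene",{"spacer":(210,215,238,240),"washer":(174,217,202,240),"bushing":(168,254,196,276)})):
    im=np.load(n+".npy");C=cam(n)
    for k,b in boxes.items():
        z={"spacer":28,"washer":12,"bushing":26}[k]
        sub=im[b[1]:b[3],b[0]:b[2]].astype(int)
        m=sub.max(2)>60
        e=outer(m); p=np.array(e[0])+b[:2]
        print(n,k,p.round(1),np.round(e[1],1),ray(C,p,z).round(1),"half-height",ray(C,p,(z+4)/2).round(1), m.sum())
    g=im.astype(int)
im=np.load("top.npy");C=cam("top")
g=im[195:350,130:250].astype(int)
m=(g.min(2)>150)&(g[...,2]-g[...,0]>5)
for mm,st,ce in comps(m,100):
    e=cv2.minAreaRect(cv2.findNonZero(mm.astype(np.uint8)));bp=cv2.boxPoints(e)+[130,195]
    print("white",st[4],[ray(C,p,50).round(0)[:2].tolist() for p in bp],"c",ray(C,np.array(e[0])+[130,195],50).round(1),e)
big=cv2.resize(im[215:295,150:240][...,::-1],None,fx=6,fy=6,interpolation=cv2.INTER_CUBIC)
s=np.load("scene.npy")[125:220,260:360][...,::-1]
b2=cv2.resize(s,None,fx=4.8,fy=5.05,interpolation=cv2.INTER_CUBIC)
b2=cv2.resize(b2,(int(b2.shape[1]*480/b2.shape[0]),480));b2=b2[:,:260*2] 
cv2.imwrite("pics/big.png",cv2.resize(np.hstack([big,b2]),(800,int(480*800/(540+b2.shape[1])))))
E
```

```text
top spacer [328.4 259.6] [17.  17.4] [514.1 -90.5  28. ] half-height [513.5 -92.3  16. ] 205
top washer [364.4 287. ] [19.4 19.6] [ 450.4 -179.3   12. ] half-height [ 450.  -180.2    8. ] 271
top bushing [394.6 241.4] [17.  17.4] [ 559.5 -246.1   26. ] half-height [ 559.5 -249.3   15. ] 209
scene spacer [223.6 226.3] [12.  13.9] [513.9 -90.7  28. ] half-height [505.9 -88.   16. ] 141
scene washer [187.2 228. ] [13.  16.3] [ 450.4 -179.5   12. ] half-height [ 447.6 -178.9    8. ] 156
scene bushing [181.6 264.8] [15.1 15.8] [ 562.9 -247.3   26. ] half-height [ 556.1 -246.4   15. ] 177
white 3272 [[448.0, 318.0], [628.0, 288.0], [599.0, 128.0], [419.0, 160.0]] c [523.4 223.7  50. ] ((61.92308044433594, 58.38461685180664), (71.38628387451172, 80.79985046386719), 11.309932708740234)
white 1180 [[543.0, 300.0], [595.0, 201.0], [496.0, 149.0], [444.0, 247.0]] c [519.3 224.4  50. ] ((61.600006103515625, 60.20000457763672), (49.1934928894043, 49.19349670410156), 63.43495178222656)
white 2154 [[356.0, 339.0], [437.0, 325.0], [407.0, 165.0], [327.0, 179.0]] c [381.6 251.9  50. ] ((47.653846740722656, 121.23075866699219), (72.36685180664062, 36.6737174987793), 11.309932708740234)
```

View pics/big.png

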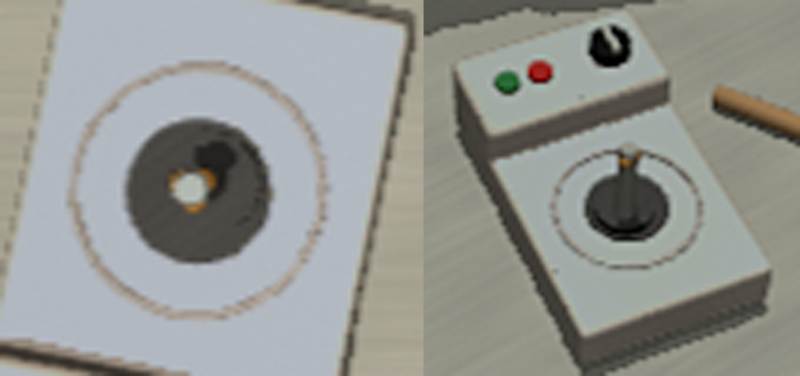

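The crops show the spindle end face as a bright disc (top crop ~(190,188), at ~6× zoom), with orange balls around it. I'll triangulate it and work out the first move.

```bash
cat >> h.py <<'E'
def to(*X,yaw=None):
    s=r.sense();Rt=Ro.from_euler("xyz",s["tcp_rot"],degrees=True)
    d=Rt.inv().apply(np.array(X)-s["tool_pos"])
    y=s["tcp_rot"][2] if yaw is None else yaw
    rv=(Rt.inv()*Ro.from_euler("xyz",[180,0,y],degrees=True)).as_rotvec()
    print("t",s["time"],"pos",np.round(s["tool_pos"],1),"rot",np.round(s["tcp_rot"],1),"f",np.round(s["ft_force"],1),"gap",round(s["finger_gap"],1),"| d(mm)",d.round(1),"rv",rv.round(4))
E
python3 - <<'E'
from h import *
res={}
for n,b in(("top",(182,245,203,266)),("scene",(305,155,325,180))):
    im=np.load(n+".npy").astype(int);C=cam(n);g=im[b[1]:b[3],b[0]:b[2]]
    w=np.clip(g.min(2)-110,0,None).astype(float)
    for mm,st,ce in comps(g.min(2)>120,4):
        ww=w*cv2.dilate(mm.astype(np.uint8),np.ones((3,3)));yy,xx=np.mgrid[:w.shape[0],:w.shape[1]]
        p=np.array([(ww*xx).sum(),(ww*yy).sum()])/ww.sum()+b[:2]
        print(n,"tip",st,p.round(2),ray(C,p,127).round(1))
    # orange balls
    o=(g[...,0]-g[...,2]>40)
    yy,xx=np.nonzero(o);print("orange",len(xx),(np.c_[xx,yy]+b[:2]).tolist() if n=="top" else "")
im=np.load("top.npy").astype(int);C=cam("top");g=im[225:285,160:225]
for mm,st,ce in comps(g.max(2)<110,150):
    e=outer(mm);p=np.array(e[0])+[160,225];print("seat",st,p,e[1],ray(C,p,62).round(1))
to(514,-90.5,150,yaw=162)
E
```

```text
top tip [ 5  7  7  6 34] [189.94 254.74] [523.3 218.  127. ]
orange 22 [[188, 251], [192, 251], [193, 251], [194, 251], [186, 252], [187, 252], [193, 252], [194, 252], [195, 252], [186, 253], [194, 253], [195, 253], [186, 254], [194, 254], [195, 254], [191, 258], [192, 258], [193, 258], [189, 259], [190, 259], [191, 259], [192, 259]]
scene tip [  0   0  20  19 246] [315.18 161.75] [523.4 222.4 127. ]
orange 7 
seat [ 17  16  30  30 673] [191.80310631 255.28923225] (29.938297271728516, 30.618364334106445) [519.6 222.4  62. ]
t 0.1 pos [184.4 570.4 200.7] rot [-179.9   -0.   162.1] f [0.4 0.  1. ] gap 85.6 | d(mm) [-517.  -527.3   51.4] rv [-0.0016 -0.0002  0.0014]
```

Request:
play_rows([
  [[-0.043,-0.044,0],[0,0,0],0],
  [[-0.043,-0.044,0],[0,0,0],0],
  [[-0.043,-0.044,0],[0,0,0],0],
  [[-0.043,-0.044,0],[0,0,0],0],
  [[-0.043,-0.044,0],[0,0,0],0],
  [[-0.043,-0.044,0],[0,0,0],0],
  [[-0.043,-0.044,0],[0,0,0],0],
  [[-0.043,-0.044,0],[0,0,0],0],
], force=50)

```text
time: 1.1
tool_pos: [404.4, 122.8, 197.3]
tcp_rot: [-179.6, -0.1, 162.6]
ft_force: [1.1, 0.5, 0.2]
finger_gap: 85.4
```

```bash
python3 -c "
from h import *
to(514,-90.5,150,yaw=162)"
```

```text
t 1.1 pos [404.4 122.8 197.3] rot [-1.796e+02 -1.000e-01  1.626e+02] f [1.1 0.5 0.2] gap 85.4 | d(mm) [-168.6 -170.3   48.3] rv [-0.0069 -0.001   0.0098]
```

Request:
play_rows([
  [[-0.042,-0.043,0.01],[0,0,0.01],0],
  [[-0.042,-0.043,0.012],[-0.006,0,0],0],
  [[-0.042,-0.043,0.012],[0,0,0],0],
  [[-0.034,-0.034,0.012],[0,0,0],0],
  [[0,0,0],[0,0,0],0],
  [[0,0,0],[0,0,0],0],
])

```text
time: 1.85
tool_pos: [507.3, -91.0, 149.2]
tcp_rot: [180.0, -0.1, 161.6]
ft_force: [0.6, -0.1, -0.4]
finger_gap: 85.0
```

```bash
cat > w.py <<'E'
from h import *
import sys
s=r.sense();im=eyes.snapshot("wrist");C=cam("wrist",s);np.save("wrist.npy",im)
cv2.imwrite("pics/%s.png"%sys.argv[1],im[...,::-1])
E
python3 w.py w1; python3 - <<'E'
from h import *
s=r.sense();C=cam("wrist",s)
im=np.load("wrist.npy").astype(int)
b=im[...,2]-im[...,0]>60
for mm,st,ce in comps(b,200):
    e=outer(mm);print("blue",e,ray(C,e[0],28).round(1))
to(514,-90.5,60,yaw=162)
E
```

```text
blue ((279.0636291503906, 197.79083251953125), (37.39482498168945, 37.661865234375), 4.976544380187988) [511.2 -91.1  28. ]
t 1.9 pos [507.3 -90.8 149.2] rot [ 1.800e+02 -1.000e-01  1.616e+02] f [ 0.1 -0.9 -0.4] gap 85.4 | d(mm) [-6.5  2.4 89.2] rv [ 0.0001 -0.0022 -0.0066]
```

View pics/w1.png

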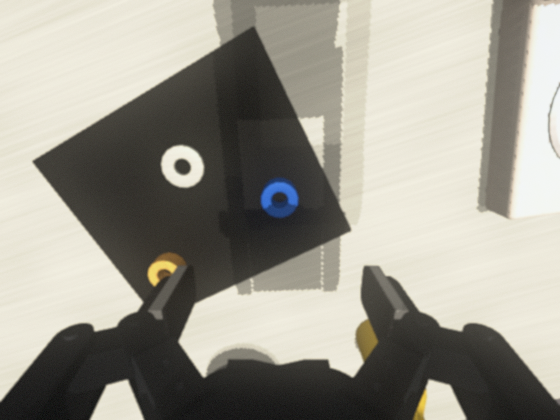

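Spacer at (279,198) between the jaws' lines; the wrist ray (511,-91) agrees with top/scene within 3 mm, and its mask includes some side wall. Descending.

Request:
play_rows([
  [[-0.006,0.002,0.04],[0,-0.002,0],0],
  [[0,0,0.045],[0,0,0],0],
  [[0,0,0.03],[0,0,0],0],
  [[0,0,0.015],[0,0,0],0],
  [[0,0,0.01],[0,0,0],0],
  [[0,0,0],[0,0,0],0],
])

```text
time: 2.65
tool_pos: [516.8, -85.4, 10.7]
tcp_rot: [179.9, 0.5, 162.1]
ft_force: [0.2, -0.2, 0.7]
finger_gap: 85.3
```

```bash
python3 -c "
from h import *
to(513,-90.8,8,yaw=162)"
```

```text
t 2.65 pos [516.8 -85.4  10.7] rot [179.9   0.5 162.1] f [ 0.2 -0.2  0.7] gap 85.3 | d(mm) [ 1.9 -6.3  2.6] rv [0.0013 0.0086 0.0018]
```

Request:
play_rows([
  [[0.002,-0.006,0.0025],[0.001,0.008,0],0],
  [[0,0,0],[0,0,0],0.3],
  [[0,0,0],[0,0,0],0.6],
  [[0,0,0],[0,0,0],0.9],
  [[0,0,0],[0,0,0],1],
  [[0,0,0],[0,0,0],1],
], force=50)

```text
time: 3.4
tool_pos: [515.7, -91.9, 11.6]
tcp_rot: [180.0, 0.3, 162.1]
ft_force: [-0.1, 0.7, -0.2]
finger_gap: 0.2
```

```bash
python3 -c "
from h import *
to(523,218,200,yaw=162)"
```

```text
t 3.4 pos [515.7 -91.9  11.6] rot [180.    0.3 162.1] f [-0.1  0.7 -0.2] gap 0.2 | d(mm) [  87.2  297.2 -188.8] rv [0.0004 0.006  0.0014]
```

```bash
python3 w.py w2
```

```text
(no output)
```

View pics/w2.png

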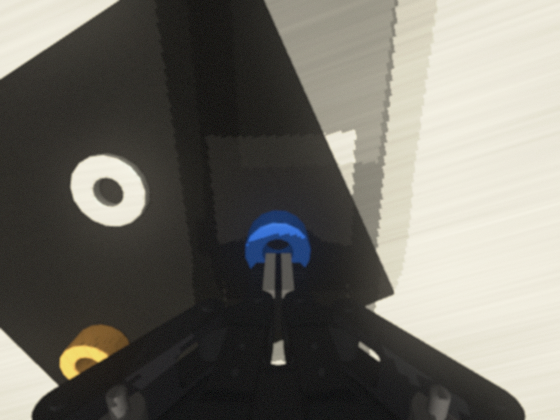

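```bash
python3 - <<'E'
from h import *
s=r.sense();C=cam("wrist",s);print(s["tool_pos"])
for z in(11.6,20,28,40,60):print(z,proj(C,[*s["tool_pos"][:2],z]).round(1))
for z in(4,28): print("ring edges at",z,[ray(C,p,z).round(1) for p in((278,211),(246,245),(311,245),(278,268))])
print([proj(C,[513,-90.8,z]).round(1) for z in(4,28)])
im=np.load("wrist.npy");cv2.imwrite("pics/w2c.png",cv2.resize(im[190:390,190:370][...,::-1],None,fx=3,fy=3,interpolation=cv2.INTER_CUBIC))
E
```

```text
[515.68887697 -91.87168829  11.62715163]
11.6 [278.5 244.3]
20 [278.5 250.3]
28 [278.6 256.4]
40 [278.7 266.7]
60 [278.8 287.5]
ring edges at 4 [array([496.2, -85.9,   4. ]), array([ 512.9, -114.2,    4. ]), array([526.5, -72.1,   4. ]), array([536.5, -98.9,   4. ])]
ring edges at 28 [array([488.2, -83.4,  28. ]), array([ 502.6, -107.9,   28. ]), array([514.4, -71.4,  28. ]), array([523.1, -94.6,  28. ])]
[array([278.8, 235.5]), array([278.9, 252.1])]
```

View pics/w2c.png

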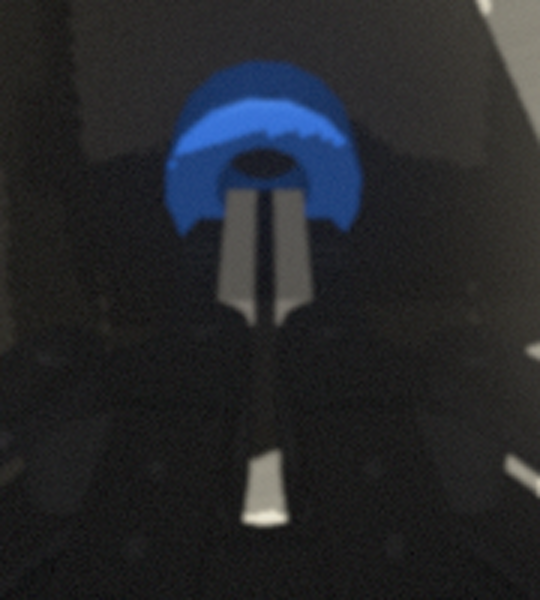

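The jaws closed above the ring: it is still on the mat with the finger ends over its top face (crop: finger ends at row ~187, above the bore). I'll open, go lower and watch the force.

Request:
play_rows([
  [[0,0,-0.01],[0,0.005,0],0],
  [[0,0,0],[0,0,0],0],
  [[0,0,0],[0,0,0],0],
  [[0,0,0],[0,0,0],0],
  [[0,0,0.008],[0,0,0],0],
  [[0,0,0.008],[0,0,0],0],
  [[0,0,0.002],[0,0,0],0],
  [[0,0,0],[0,0,0],0],
])

```text
time: 4.45
tool_pos: [514.9, -91.6, 2.2]
tcp_rot: [180.0, -0.0, 162.1]
ft_force: [-0.2, 0.4, -0.5]
finger_gap: 85.5
```

```bash
python3 w.py w3; python3 - <<'E'
from h import *
s=r.sense();C=cam("wrist",s);im=np.load("wrist.npy").astype(int)
b=(im[...,2]-im[...,0]>25)&(im[...,2]>50)
for mm,st,ce in comps(b,200):
    rows=np.nonzero(mm.any(1))[0]; w=[(y,np.ptp(np.nonzero(mm[y])[0])) for y in rows]
    mx=max(k for _,k in w); print("blue",st,"widest rows",[y for y,k in w if k>=mx-1],mx,ce, "bottom edge",[ray(C,(ce[0],st[1]+st[3]),28).round(1)])
    e=[ray(C,(ce[0],y),28).round(1).tolist() for y,k in w if k>=mx-1];print(e[0],e[-1])
to(513,-90.8,0,yaw=162)
E
```

```text
blue [ 243  216   70   76 4128] widest rows [np.int64(251), np.int64(252), np.int64(253), np.int64(254), np.int64(255), np.int64(256), np.int64(257), np.int64(258), np.int64(259), np.int64(260), np.int64(261), np.int64(262), np.int64(263), np.int64(264), np.int64(265), np.int64(266), np.int64(267)] 69 [277.30741279 254.24370155] bottom edge [array([532.3, -98. ,  28. ])]
[506.8, -89.8, 28.0] [516.5, -92.9, 28.0]
t 4.5 pos [514.9 -91.6   2.3] rot [180.   -0.  162.1] f [ 0.2 -0.3  0.2] gap 85.4 | d(mm) [2.  0.2 2.3] rv [ 0.0004 -0.0008  0.0015]
```

View pics/w3.png

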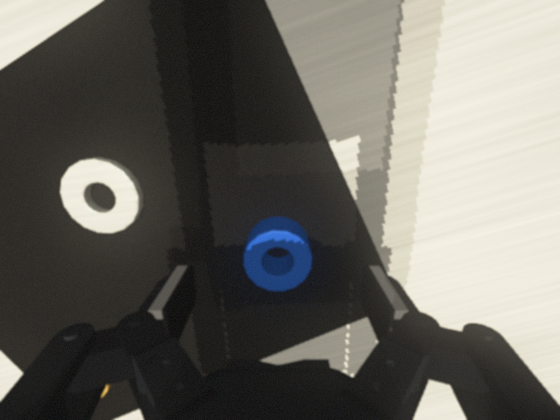

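The ring did not move (centre ≈ (513,-91)), and the finger ends sit visibly higher than the nominal TCP. So I'll go lower in small steps and close again, watching gap and force.

Request:
play_rows([
  [[0.002,0,0.005],[0,0,0],0],
  [[0,0,0.004],[0,0,0],0],
  [[0,0,0.002],[0,0,0],0.3],
  [[0,0,0],[0,0,0],0.6],
  [[0,0,0],[0,0,0],0.8],
  [[0,0,0],[0,0,0],1],
  [[0,0,0],[0,0,0],1],
], force=20)

```text
time: 5.38
tool_pos: [513.5, -91.1, -8.6]
tcp_rot: [180.0, 0.0, 162.1]
ft_force: [-0.2, 0.2, -0.9]
finger_gap: 38.5
```

Gripping 38.5 mm, but likely by the top edge only (view geometry puts the real finger ends ~30 mm behind the reported TCP). Reopening and going lower in steps.

Request:
play_rows([
  [[0,0,0],[0,0,0],0.2],
  [[0,0,0],[0,0,0],0.2],
  [[0,0,0.005],[0,0,0],0.2],
  [[0,0,0.004],[0,0,0],0.2],
  [[0,0,0.003],[0,0,0],0.2],
  [[0,0,0],[0,0,0],0.2],
], force=30)

```text
time: 6.12
tool_pos: [513.2, -91.0, -21.9]
tcp_rot: [180.0, -0.0, 162.1]
ft_force: [0.4, -0.2, -0.1]
finger_gap: 68.2
```

```bash
python3 -c "
from h import *
to(513,-90.8,-22,yaw=162)"; python3 w.py w4; python3 - <<'E'
import cv2;im=cv2.imread('pics/w4.png');cv2.imwrite('pics/w4c.png',cv2.resize(im[190:400,90:470],None,fx=2,fy=2))
E
```

```text
t 6.125 pos [513.2 -91.  -21.9] rot [180.   -0.  162.1] f [ 0.4 -0.2 -0.1] gap 68.2 | d(mm) [0.2 0.1 0.1] rv [ 0.0004 -0.0001  0.0015]
```

View pics/w4c.png

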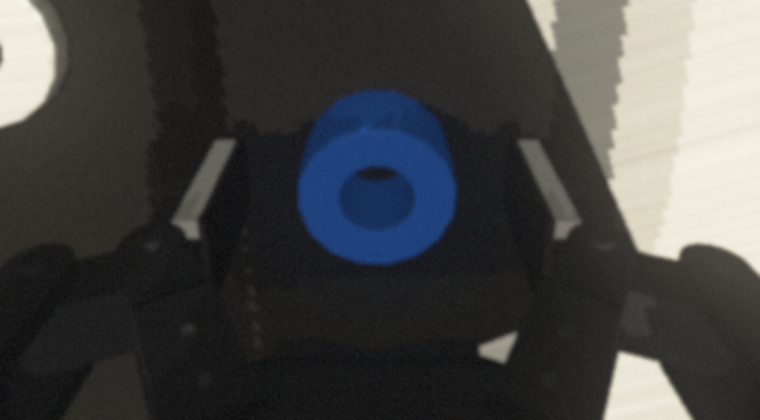

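Request:
play_rows([
  [[0,0,0],[0,0,0],0.5],
  [[0,0,0],[0,0,0],0.7],
  [[0,0,0],[0,0,0],1],
  [[0,0,0],[0,0,0],1],
], force=50)

```text
time: 6.68
tool_pos: [514.0, -91.2, -20.9]
tcp_rot: [180.0, 0.1, 162.1]
ft_force: [0.2, -0.5, -0.3]
finger_gap: 38.0
```

```bash
python3 w.py w5; python3 - <<'E'
import cv2;im=cv2.imread('pics/w5.png');cv2.imwrite('pics/w5c.png',cv2.resize(im[190:400,150:410],None,fx=2.8,fy=2.8))
E
```

```text
(no output)
```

View pics/w5c.png

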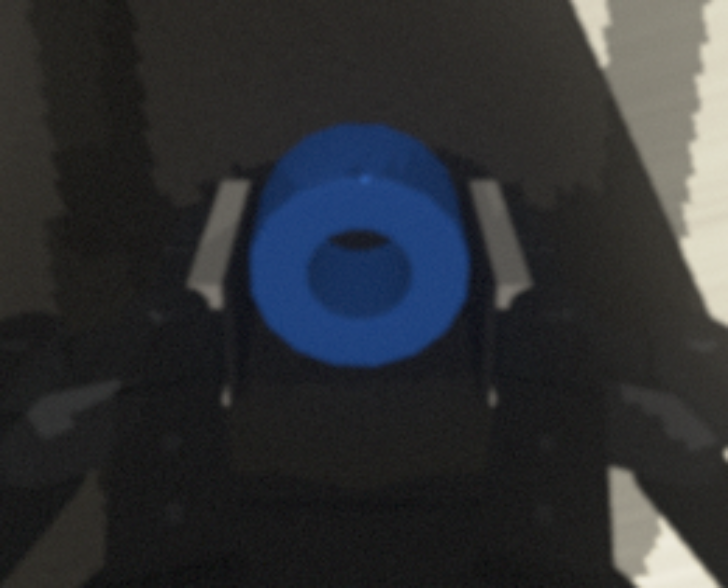

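The spacer sits between the pads (crop centre (360,270)). Lifting and heading to a point beside the spindle.

Request:
play_rows([
  [[0,0,-0.01],[0,0,0],1],
  [[0,0,-0.03],[0,0,0],1],
  [[0,0,-0.05],[0,0,0],1],
  [[0,0,-0.05],[0,0,0],1],
  [[0,0.03,-0.02],[0,0,0],1],
  [[0.002,0.045,0],[0,0,0],1],
  [[0.002,0.045,0],[0,0,0],1],
  [[0.002,0.045,0],[0,0,0],1],
])

```text
time: 7.72
tool_pos: [560.6, 68.9, 150.7]
tcp_rot: [179.9, 0.4, 161.7]
ft_force: [-0.4, -0.8, 0.7]
finger_gap: 38.3
```

```bash
python3 -c "
from h import *
to(580,199,130,yaw=162)"
```

```text
t 7.725 pos [560.6  68.9 150.7] rot [179.9   0.4 161.7] f [-0.4 -0.8  0.7] gap 38.3 | d(mm) [ 22.5 129.6  20.8] rv [ 0.0019  0.0064 -0.0048]
```

Request:
play_rows([
  [[0.007,0.045,0.007],[0,0,0],1],
  [[0.007,0.045,0.007],[0,0,0],1],
  [[0.007,0.032,0.006],[0.002,0.006,-0.004],1],
  [[0,0.005,0],[0,0,0],1],
  [[0,0,0],[0,0,0],1],
  [[0,0,0],[0,0,0],1],
])

```text
time: 8.48
tool_pos: [581.9, 202.2, 134.7]
tcp_rot: [179.9, 0.2, 162.1]
ft_force: [0.1, -0.5, -0.3]
finger_gap: 38.5
```

```bash
python3 w.py w6; python3 - <<'E'
from h import *
s=r.sense();C=cam("wrist",s);np.save("pose6.npy",np.r_[s["tool_pos"],s["tcp_rot"]])
to(523,218,130,yaw=162)
print("expect tip",proj(C,[523,218,127]).round(1))
im=cv2.imread('pics/w6.png');cv2.imwrite('pics/w6c.png',cv2.resize(im[0:400,140:420],None,fx=1.5,fy=1.5)) if 0 else None
E
```

```text
t 8.525 pos [582.  202.1 134.9] rot [179.9   0.3 162.1] f [0.  0.3 0.2] gap 38.1 | d(mm) [61.1 -3.   4.6] rv [0.0016 0.0044 0.0022]
expect tip [273.7 147.8]
```

View pics/w6.png

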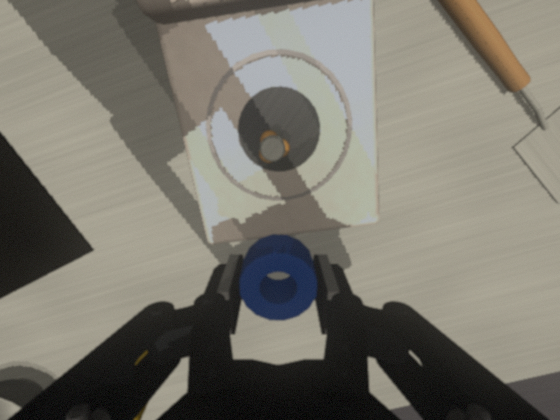

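Tip at (272.5,149), predicted (273.7,148): top and wrist agree within ~1 mm. Spacer held level at (279,285). Measuring tip and held ring precisely.

```bash
cat > ring.py <<'E'
from h import *
def toolray(p,z):  # wrist pixel -> tool-frame point at tool z
    c=eyes.get_calibration("wrist");T=c["T_tool_cam"];d=T[:3,:3]@np.linalg.inv(c["mtx"])@np.array([p[0],p[1],1.])
    return T[:3,3]+d*(z-T[2,3])/d[2]
def held(mask,zt,R):
    ys,xs=np.nonzero(mask);u0,u1=xs.min(),xs.max()+1
    uc=(u0+u1)/2;vb=max(ys[abs(xs-uc)<4])+1
    a=toolray((uc,vb),zt);
    return a[0]+R,a[1],(u0,u1,vb)
E
python3 - <<'E'
from ring import *
im=np.load("wrist.npy").astype(int)
b=(im[...,2]-im[...,0]>25)&(im[...,2]>40);b[:200]=0
m=max(comps(b,200),key=lambda k:k[1][4])[0]
for zt in(-45,-49,-53):
    x,y,e=held(m,zt,20);T=eyes.get_calibration("wrist")["T_tool_cam"];dep=(T[:3,:3].T@(np.array([x,y,zt])-T[:3,3]))[2]
    print(zt,"ring tool xy",round(x,1),round(y,1),e,"width exp",290.08*40/dep)
# bore top rim : hole contour
g=im[125:170,250:295];print("bright tip")
yy,xx=np.mgrid[125:170,250:295]
gray=(abs(g[...,0]-g[...,2])<22)&(g.mean(2)>95)
for mm,st,ce in comps(gray,20): print(st,ce+[250,125])
q=np.load("pose6.npy");s={"tool_pos":q[:3],"tcp_rot":q[3:]};C=cam("wrist",s)
print(im[149,255:292].tolist())
for p in((272.5,149),):print(p,ray(C,p,127).round(1))
E
```

```text
-45 ring tool xy -1.9 -0.1 (np.int64(240), np.int64(317), np.int64(319)) width exp 78.92343755540278
-49 ring tool xy 1.4 -0.1 (np.int64(240), np.int64(317), np.int64(319)) width exp 81.61050908914535
-53 ring tool xy 4.7 -0.1 (np.int64(240), np.int64(317), np.int64(319)) width exp 84.4870008118145
bright tip
[ 12  13  21  22 371] [271.96226415 148.34231806]
[ 0 33 15 12 93] [254.74193548 165.53763441]
[[63, 64, 59], [63, 61, 58], [63, 62, 59], [67, 65, 60], [74, 73, 66], [82, 81, 73], [97, 94, 86], [105, 102, 93], [110, 107, 96], [111, 107, 98], [107, 105, 95], [110, 107, 99], [110, 107, 97], [110, 107, 97], [109, 108, 97], [109, 107, 95], [109, 105, 96], [107, 105, 94], [109, 106, 96], [109, 105, 97], [110, 106, 98], [109, 106, 98], [111, 109, 98], [110, 108, 98], [114, 108, 99], [114, 112, 101], [112, 109, 99], [107, 105, 96], [98, 94, 85], [101, 91, 76], [130, 102, 70], [146, 109, 64], [145, 108, 62], [129, 97, 62], [103, 85, 64], [83, 76, 67], [78, 74, 70]]
(272.5, 149) [523.4 217.1 127. ]
```

Request:
play_rows([
  [[0.02,-0.001,0],[0.001,0.004,0.002],1],
  [[0.02,-0.001,0],[0,0,0],1],
  [[0.015,-0.001,0],[0,0,0],1],
  [[0.004,0,0.005],[0,0,0],1],
  [[0,0,0.01],[0,0,0],1],
  [[0,0,0],[0,0,0],1],
])

```text
time: 9.28
tool_pos: [524.9, 213.5, 119.8]
tcp_rot: [179.9, 0.2, 161.7]
ft_force: [-0.7, -1.0, -0.1]
finger_gap: 38.2
```

```bash
python3 -c "
from h import *
to(524.4,217,110,yaw=162)"
```

```text
t 9.275 pos [524.9 213.5 119.8] rot [179.9   0.2 161.7] f [-0.7 -1.  -0.1] gap 38.2 | d(mm) [1.6 3.2 9.7] rv [ 0.0009  0.0026 -0.0059]
```

Request:
play_rows([
  [[0.0016,0.0032,0.004],[0.001,0.003,-0.005],1],
  [[0,0,0.004],[0,0,0],1],
  [[0,0,0.003],[0,0,0],1],
  [[0,0,0],[0,0,0],1],
])

```text
time: 9.78
tool_pos: [525.0, 217.0, 107.5]
tcp_rot: [-180.0, -0.1, 161.9]
ft_force: [0.3, -0.6, -1.5]
finger_gap: 37.9
```

```bash
python3 -c "
from h import *
to(524.4,217,102,yaw=162)"
```

```text
t 9.775 pos [525.  217.  107.5] rot [-1.800e+02 -1.000e-01  1.619e+02] f [ 0.3 -0.6 -1.5] gap 37.9 | d(mm) [ 0.6 -0.2  5.5] rv [-0.0005 -0.0009 -0.001 ]
```

Request:
play_rows([
  [[0.0005,0,0.002],[0,0,0],1],
  [[0,0,0.002],[0,0,0],1],
  [[0,0,0.002],[0,0,0],1],
])

```text
time: 10.15
tool_pos: [524.9, 217.3, 101.7]
tcp_rot: [180.0, -0.0, 161.9]
ft_force: [0.2, -0.0, 1.8]
finger_gap: 38.1
```

Request:
play_rows([
  [[0,0,0.002],[0,0,0],1],
  [[0,0,0.002],[0,0,0],1],
])

```text
time: 10.4
tool_pos: [524.7, 217.6, 98.6]
tcp_rot: [180.0, -0.0, 161.9]
ft_force: [-4.7, 1.1, 4.0]
finger_gap: 38.3
```

Contact with the bevel, as the force pushes along tool +x. Yielding that way.

Request:
play_rows([
  [[0.001,0,0],[0,0,0],1],
  [[0,0,0.001],[0,0,0],1],
  [[0,0,0.001],[0,0,0],1],
])

```text
time: 10.78
tool_pos: [523.7, 217.8, 96.2]
tcp_rot: [180.0, -0.0, 162.0]
ft_force: [-1.4, -1.0, 1.0]
finger_gap: 38.1
```

```bash
python3 -c "
from h import *
to(524,217.4,95,yaw=162)"
```

```text
t 10.775 pos [523.7 217.8  96.2] rot [180.  -0. 162.] f [-1.4 -1.   1. ] gap 38.1 | d(mm) [-0.4 -0.3  1.2] rv [ 0.0002 -0.0002 -0.0009]
```

Request:
play_rows([
  [[0.0003,0,0.0015],[0,0,0],1],
  [[0,0,0.0015],[0,0,0],1],
  [[0,0,0.0015],[0,0,0],1],
])

```text
time: 11.15
tool_pos: [524.3, 217.9, 94.5]
tcp_rot: [179.9, 0.1, 162.0]
ft_force: [-8.3, -2.7, 12.8]
finger_gap: 38.1
```

Request:
play_rows([
  [[0,0,0.0015],[0,0,0],1],
  [[0,0,0.0015],[0,0,0],1],
])

```text
time: 11.4
tool_pos: [524.3, 217.9, 94.2]
tcp_rot: [179.9, 0.1, 162.0]
ft_force: [-7.5, -2.3, 14.2]
finger_gap: 38.2
```

Request:
play_rows([
  [[0.001,-0.0007,-0.001],[0,0,0],1],
  [[0,0,0],[0,0,0],1],
])

```text
time: 11.65
tool_pos: [523.3, 217.6, 95.7]
tcp_rot: [179.9, 0.1, 162.0]
ft_force: [-1.4, -0.7, 1.4]
finger_gap: 38.3
```

Request:
play_rows([
  [[0,0,0.001],[0,0,0],1],
  [[0,0,0.001],[0,0,0],1],
])

```text
time: 11.9
tool_pos: [524.0, 217.8, 94.8]
tcp_rot: [179.9, 0.2, 162.0]
ft_force: [-4.3, -2.0, 10.0]
finger_gap: 38.2
```

Request:
play_rows([
  [[0.0015,-0.0005,-0.0005],[0,0.003,0],1],
  [[0.0003,0,0.001],[0,0,0],1],
  [[0.0003,0,0.001],[0,0,0],1],
])

```text
time: 12.28
tool_pos: [523.3, 217.9, 94.7]
tcp_rot: [179.8, 0.2, 161.9]
ft_force: [-2.8, -1.6, 10.0]
finger_gap: 38.0
```

```bash
python3 -c "
from h import *
to(523.4,217.4,94,yaw=162)"
```

```text
t 12.275 pos [523.3 217.9  94.7] rot [179.8   0.2 161.9] f [-2.8 -1.6 10. ] gap 38.0 | d(mm) [-0.2 -0.5  0.7] rv [ 0.0033  0.0035 -0.001 ]
```

Request:
play_rows([
  [[0.0008,-0.0005,0.0012],[0.002,0.003,0],1],
  [[0.0005,-0.0005,0.0013],[0.001,0,0],1],
  [[0.0003,-0.0005,0.0014],[0,0,0],1],
])

```text
time: 12.65
tool_pos: [523.8, 217.8, 94.3]
tcp_rot: [179.8, 0.3, 161.9]
ft_force: [-3.2, -0.8, 10.6]
finger_gap: 38.2
```

```bash
python3 -c "
from h import *
to(522.8,217.4,94,yaw=162)"
```

```text
t 12.65 pos [523.8 217.8  94.3] rot [179.8   0.3 161.9] f [-3.2 -0.8 10.6] gap 38.2 | d(mm) [ 0.8 -0.7  0.3] rv [ 0.0036  0.0051 -0.0011]
```

Request:
play_rows([
  [[0.0008,-0.0005,0.0018],[0.003,0.005,0],1],
  [[0.0006,-0.0005,0.0018],[0.001,0.002,0],1],
])

```text
time: 12.9
tool_pos: [524.0, 217.8, 93.9]
tcp_rot: [179.9, 0.1, 161.9]
ft_force: [-4.7, -0.7, 13.3]
finger_gap: 38.6
```

Request:
play_rows([
  [[0.0006,-0.0005,0.0018],[0.001,0.002,0],1],
  [[0.0003,-0.0003,0.0018],[0,0,0],1],
])

```text
time: 13.15
tool_pos: [524.0, 217.9, 93.1]
tcp_rot: [179.8, 0.1, 161.9]
ft_force: [-5.1, -1.6, 11.1]
finger_gap: 38.2
```

Request:
play_rows([
  [[0.0013,-0.0006,0.0012],[0.002,0.002,0],1],
  [[0.0006,-0.0003,0.0014],[0,0,0],1],
  [[0.0003,0,0.0014],[0,0,0],1],
])

```text
time: 13.52
tool_pos: [523.6, 218.0, 91.5]
tcp_rot: [179.8, 0.2, 161.9]
ft_force: [-2.6, -1.1, 4.0]
finger_gap: 38.0
```

```bash
python3 -c "
from h import *
to(523,217.4,80,yaw=162)"
```

```text
t 13.525 pos [523.6 218.   91.5] rot [179.8   0.2 161.9] f [-2.6 -1.1  4. ] gap 38.0 | d(mm) [ 0.4 -0.8 11.5] rv [ 0.0028  0.0035 -0.0011]
```

Request:
play_rows([
  [[0.0006,-0.0006,0.0025],[0.002,0.003,0],1],
  [[0.0003,-0.0003,0.003],[0,0,0],1],
  [[0,0,0.004],[0,0,0],1],
  [[0,0,0.004],[0,0,0],1],
])

```text
time: 14.02
tool_pos: [523.4, 217.8, 78.5]
tcp_rot: [179.9, 0.1, 161.9]
ft_force: [-1.7, -0.7, 6.0]
finger_gap: 38.1
```

```bash
python3 -c "
from h import *
to(523,217.4,40,yaw=162)"
```

```text
t 14.025 pos [523.4 217.8  78.5] rot [1.799e+02 1.000e-01 1.619e+02] f [-1.7 -0.7  6. ] gap 38.1 | d(mm) [ 0.3 -0.6 38.5] rv [ 0.0023  0.0023 -0.0011]
```

Request:
play_rows([
  [[0.0004,-0.0004,0.004],[0.002,0.002,0],1],
  [[0,0,0.005],[0,0,0],1],
  [[0,0,0.005],[0,0,0],1],
  [[0,0,0.005],[0,0,0],1],
])

```text
time: 14.52
tool_pos: [522.6, 217.5, 57.5]
tcp_rot: [180.0, -0.0, 161.9]
ft_force: [-0.6, 0.3, 0.4]
finger_gap: 38.5
```

```bash
python3 -c "
from h import *
to(523,217.4,40,yaw=162)"
```

```text
t 14.525 pos [522.6 217.5  57.5] rot [180.   -0.  161.9] f [-0.6  0.3  0.4] gap 38.5 | d(mm) [-0.4  0.  17.5] rv [ 0.     -0.0001 -0.0012]
```

Request:
play_rows([
  [[0,0,0.005],[0,0,0],1],
  [[0,0,0.005],[0,0,0],1],
  [[0,0,0.004],[0,0,0],1],
  [[0,0,0.003],[0,0,0],1],
])

```text
time: 15.02
tool_pos: [521.8, 217.2, 38.0]
tcp_rot: [-179.9, -0.1, 161.9]
ft_force: [-0.5, 0.1, -0.2]
finger_gap: 38.2
```

```bash
python3 -c "
from h import *
to(523,217.4,37,yaw=162)"
```

```text
t 15.025 pos [521.8 217.2  38. ] rot [-1.799e+02 -1.000e-01  1.619e+02] f [-0.5  0.1 -0.2] gap 38.2 | d(mm) [-1.   0.6  1. ] rv [-0.001  -0.0015 -0.0012]
```

Request:
play_rows([
  [[-0.0005,0,0.001],[0,0,0],1],
  [[0,0,0.001],[0,0,0],1],
  [[0,0,0],[0,0,0],0],
  [[0,0,0],[0,0,0],0],
  [[0,0,0],[0,0,0],0],
  [[0,0,0],[0,0,0],0],
])

```text
time: 15.78
tool_pos: [522.9, 217.2, 36.6]
tcp_rot: [-180.0, -0.0, 161.9]
ft_force: [0.5, 1.0, -0.2]
finger_gap: 85.6
```

```bash
python3 w.py w7; python3 - <<'E'
from ring import *
s=r.sense();C=cam("wrist",s);im=np.load("wrist.npy").astype(int)
b=(im[...,2]-im[...,0]>25)&(im[...,2]>40)
m=max(comps(b,200),key=lambda k:k[1][4]);ys,xs=np.nonzero(m[0]);print(m[1])
uc=m[1][0]+m[1][2]/2
for z in(86,):
  a=ray(C,(uc,m[1][1]+m[1][3]),z);Rx=np.array([np.cos(np.radians(162)),np.sin(np.radians(162)),0]);print(z,a.round(1),(a+20*Rx).round(1))
T=cam("wrist",s);d=(C[1]@(np.array([523,217.6,86])-C[2]))[2];print("width exp at z86",290*40/d)
to(523,217.4,200,yaw=162)
E
```

```text
[ 239  234   78   81 3610]
86 [537.9 212.   86. ] [518.9 218.2  86. ]
width exp at z86 81.55800304846774
t 15.825 pos [522.9 217.2  36.6] rot [-180.    -0.   161.9] f [-1.1  0.8 -0. ] gap 85.6 | d(mm) [ 0.000e+00  1.000e-01 -1.634e+02] rv [-0.0003 -0.0005 -0.0011]
```

Request:
play_rows([
  [[0,0,-0.02],[0,0,0],0],
  [[0,0,-0.04],[0,0,0],0],
  [[0,0,-0.055],[0,0,0],0],
  [[0,0,-0.05],[0,0,0],0.2],
  [[0,-0.03,-0.015],[0,0,0],0.35],
  [[-0.01,-0.06,0],[0,0,0],0.35],
  [[-0.01,-0.06,0],[0,0,0],0.35],
  [[-0.01,-0.06,0],[0,0,0],0.35],
])

```text
time: 16.82
tool_pos: [487.4, 6.7, 235.1]
tcp_rot: [179.8, 0.6, 162.4]
ft_force: [1.2, -1.2, 0.2]
finger_gap: 55.4
```

```bash
python3 - <<'E'
from h import *
s=np.load("top.npy")
im=eyes.snapshot("top").astype(int);C=cam("top");g=im[235:275,175:210]
m=(g[...,2]-g[...,0]>40)
for mm,st,ce in comps(m,20):
    e=outer(mm);p=np.array(e[0])+[175,235];print(st,p,e[1],[ray(C,p,z).round(1) for z in(62,86)])
to(450.4,-179.4,60,yaw=162)
E
```

```text
[  9  11  19  18 186] [192.89400673 254.29899406] (17.44772720336914, 18.52582359313965) [array([521.8, 220. ,  62. ]), array([522.8, 217. ,  86. ])]
t 16.875 pos [486.7  -0.5 235.4] rot [-180.     0.7  162.1] f [ 0.8 -3.8  0.3] gap 55.8 | d(mm) [ -18.3 -181.4  175.7] rv [-0.0002  0.0118  0.0021]
```

Spacer is on the seat: its top face, taken at z 86, gives (522.8,217.0), matching the spindle. Next the washer.

Request:
play_rows([
  [[-0.004,-0.045,0.03],[0,0.011,0.002],0.35],
  [[-0.005,-0.045,0.04],[0,0,0],0.35],
  [[-0.005,-0.045,0.04],[0,0,0],0.35],
  [[-0.004,-0.04,0.035],[0,0,0],0.35],
  [[0,-0.005,0.02],[0,0,0],0.35],
  [[0,0,0],[0,0,0],0.35],
  [[0,0,0],[0,0,0],0.35],
])

```text
time: 17.75
tool_pos: [452.6, -186.9, 79.5]
tcp_rot: [180.0, 1.1, 161.7]
ft_force: [-0.1, -0.8, -0.2]
finger_gap: 55.1
```

```bash
python3 w.py w8; python3 - <<'E'
from ring import *
s=r.sense();C=cam("wrist",s);im=np.load("wrist.npy").astype(int)
for mm,st,ce in comps(im.min(2)>100,300):
    e=outer(mm)
    if 25<e[1][0]<130 and e[1][1]/e[1][0]<1.5: print(st,np.round(e[0],1),np.round(e[1],1),ray(C,e[0],12).round(1))
to(450.4,-179.4,-25,yaw=162)
E
```

```text
[ 258  178   53   49 1713] [284.1 202.2] [48.6 52.6] [ 448. -180.   12.]
[234 319  38  27 491] [252.5 331.1] [28.  38.1] [ 570.5 -253.2   12. ]
t 17.8 pos [ 452.7 -186.8   79.6] rot [180.    1.1 161.8] f [0.1 0.2 0.4] gap 55.6 | d(mm) [  6.4   6.3 104.5] rv [ 0.0002  0.0188 -0.0043]
```

Request:
play_rows([
  [[0.006,0.006,0.03],[0,0.018,-0.004],0.35],
  [[0,0,0.03],[0,0,0],0.35],
  [[0,0,0.02],[0,0,0],0.35],
  [[0,0,0.01],[0,0,0],0.35],
  [[0,0,0],[0,0,0],0.35],
])

```text
time: 18.42
tool_pos: [457.1, -179.3, -4.3]
tcp_rot: [-179.9, 0.8, 162.3]
ft_force: [-0.5, -0.3, 0.1]
finger_gap: 55.5
```

```bash
python3 -c "
from h import *
to(450,-179.4,-25,yaw=162)"
```

```text
t 18.425 pos [ 457.1 -179.3   -4.3] rot [-179.9    0.8  162.3] f [-0.5 -0.3  0.1] gap 55.5 | d(mm) [ 7.  -2.2 20.6] rv [-0.0017  0.0138  0.0054]
```

Request:
play_rows([
  [[0.007,-0.002,0.005],[-0.001,0.014,0.005],0.35],
  [[0,0,0.005],[0,0,0],0.35],
  [[0,0,0.005],[0,0,0],0.35],
  [[0,0,0],[0,0,0],0.35],
])

```text
time: 18.92
tool_pos: [451.4, -180.0, -17.6]
tcp_rot: [-179.9, 0.2, 162.0]
ft_force: [-0.0, -0.1, -0.2]
finger_gap: 55.5
```

```bash
python3 -c "
from h import *
to(450,-179.4,-32,yaw=162)"
```

```text
t 18.925 pos [ 451.4 -180.   -17.6] rot [-179.9    0.2  162. ] f [-0.  -0.1 -0.2] gap 55.5 | d(mm) [ 1.6  0.1 14.4] rv [-0.0014  0.003   0.0002]
```

Request:
play_rows([
  [[0.0015,0,0.004],[-0.001,0.003,0],0.35],
  [[0,0,0.003],[0,0,0],0.35],
  [[0,0,0.003],[0,0,0],0.35],
  [[0,0,0],[0,0,0],0.35],
])

```text
time: 19.42
tool_pos: [449.9, -179.6, -28.3]
tcp_rot: [-180.0, -0.0, 162.0]
ft_force: [1.0, -0.8, 0.4]
finger_gap: 55.6
```

Request:
play_rows([
  [[0,0,0.002],[0,0,0],0.35],
  [[0,0,0.002],[0,0,0],0.35],
])

```text
time: 19.68
tool_pos: [450.3, -179.8, -30.0]
tcp_rot: [-180.0, -0.0, 162.0]
ft_force: [-19.5, 8.5, 41.5]
finger_gap: 55.5
```

Finger ends touch the mat at TCP −30, so the true ends are ~33 mm behind the reported TCP. Backing off 3 mm and closing.

Request:
play_rows([
  [[0,0,-0.003],[0,0,0],0.35],
  [[0,0,0],[0,0,0],0.5],
  [[0,0,0],[0,0,0],1],
  [[0,0,0],[0,0,0],1],
  [[0,0,0],[0,0,0],1],
], force=60)

```text
time: 20.3
tool_pos: [451.1, -180.2, -25.1]
tcp_rot: [-180.0, 0.0, 162.0]
ft_force: [-1.8, 0.3, 4.5]
finger_gap: 42.0
```

```bash
python3 -c "
from h import *
to(523,217.4,200,yaw=162)"
```

```text
t 20.3 pos [ 451.1 -180.2  -25.1] rot [-180.    0.  162.] f [-1.8  0.3  4.5] gap 42.0 | d(mm) [  54.2  400.2 -225.4] rv [-0.0007  0.0005  0.0003]
```

Request:
play_rows([
  [[0,0,-0.005],[0,0,0],1],
  [[0,0,-0.02],[0,0,0],1],
  [[0,0,-0.03],[0,0,0],1],
  [[0,0,-0.04],[0,0,0],1],
  [[0,0,0],[0,0,0],1],
])

```text
time: 20.92
tool_pos: [449.9, -179.5, 71.2]
tcp_rot: [-180.0, -0.1, 162.0]
ft_force: [-0.5, -0.6, -0.5]
finger_gap: 42.1
```

```bash
python3 w.py w9; python3 - <<'E'
import cv2
im=cv2.imread('pics/w9.png');cv2.imwrite('pics/w9c.png',cv2.resize(im[180:400,160:400],None,fx=2.6,fy=2.6))
from h import *
to(523,217.4,200,yaw=162)
E
```

```text
t 20.975 pos [ 448.4 -178.7   69. ] rot [180.   -0.3 162. ] f [-0.3 -0.8 -0.4] gap 42.6 | d(mm) [  52.1  399.9 -130.5] rv [ 0.0004 -0.0056  0.0002]
```

View pics/w9c.png

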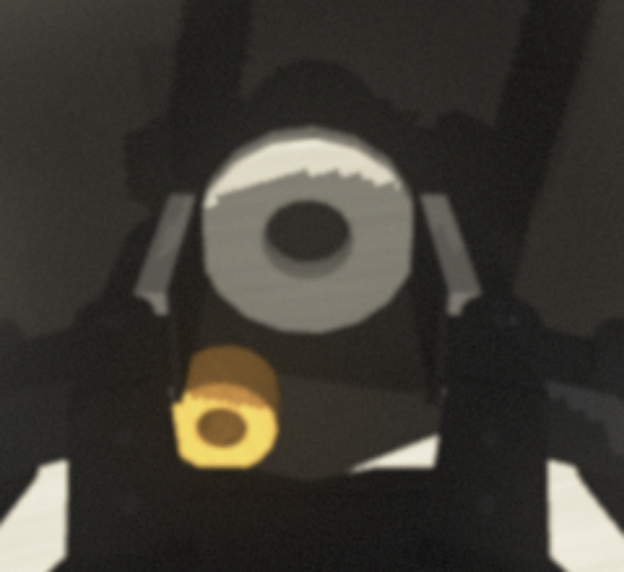

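The washer is held level between the pads (crop centre (307,235)); the bushing is visible behind, lower left. Measuring its offset in the hand.

```bash
python3 - <<'E'
from ring import *
im=np.load("wrist.npy").astype(int)
g=(im.min(2)>75)&(np.ptp(im,axis=2)<40);g[:225]=0;g[312:]=0;g[:,:234]=0;g[:,322:]=0
m=max(comps(g,200),key=lambda k:k[1][4])[0]
ys,xs=np.nonzero(m);print(xs.min(),xs.max(),ys.min(),ys.max())
for zt in(-36,-37,-38):
    x,y,e=held(m,zt,23);t=toolray((278.5,ys.min()),zt)[0];print(zt,round(x,2),round(y,2),e,"from near edge (top face or underside)",round(t-23,2),round(toolray((278.5,ys.min()),zt+8)[0]-23,2))
hole=(im.max(2)<70)
h=[k for k in comps(hole[245:300,255:300],50)]
for mm,st,ce in h: print("hole",st,ce+[255,245])
print("spacer ref",toolray((278.5,319),-49)[0]+20)
E
```

```text
238 318 229 307
-36 1.12 -0.06 (np.int64(238), np.int64(319), np.int64(308)) from near edge (top face or underside) 2.77 -0.55
-37 1.89 -0.07 (np.int64(238), np.int64(319), np.int64(308)) from near edge (top face or underside) 3.19 -0.14
-38 2.66 -0.07 (np.int64(238), np.int64(319), np.int64(308)) from near edge (top face or underside) 3.6 0.28
hole [  8  13  31  23 549] [277.91803279 268.65391621]
spacer ref 1.368083781331066
```

Request:
play_rows([
  [[0,0,-0.05],[0,-0.005,0],1],
  [[0,0.02,-0.04],[0,0,0],1],
  [[0.004,0.05,-0.02],[0,0,0],1],
  [[0.006,0.058,0],[0,0,0],1],
  [[0.006,0.058,0],[0,0,0],1],
  [[0.006,0.058,0],[0,0,0],1],
  [[0.006,0.058,0],[0,0,0],1],
  [[0.004,0.04,0],[0,0,0],1],
])

```text
time: 21.98
tool_pos: [520.2, 164.7, 169.2]
tcp_rot: [-179.9, -1.0, 161.6]
ft_force: [1.8, -0.7, -0.9]
finger_gap: 42.4
```

```bash
python3 -c "
from h import *
to(523,217.6,130,yaw=162)"
```

```text
t 21.975 pos [520.2 164.7 169.2] rot [-179.9   -1.   161.6] f [ 1.8 -0.7 -0.9] gap 42.4 | d(mm) [13.3 51.1 39.3] rv [-0.0014 -0.0179 -0.0071]
```

Request:
play_rows([
  [[0.006,0.025,0],[-0.001,-0.012,-0.007],1],
  [[0.006,0.022,0.01],[0,-0.006,0],1],
  [[0.001,0.004,0.02],[0,0,0],1],
  [[0,0,0.01],[0,0,0],1],
  [[0,0,0.005],[0,0,0],1],
  [[0,0,0],[0,0,0],1],
])

```text
time: 22.72
tool_pos: [518.5, 220.9, 112.9]
tcp_rot: [-179.5, -0.6, 162.3]
ft_force: [0.3, 0.0, -0.7]
finger_gap: 42.4
```

```bash
python3 -c "
from h import *
to(523.2,217.5,102,yaw=162)"
```

```text
t 22.725 pos [518.5 220.9 112.9] rot [-179.5   -0.6  162.3] f [ 0.3  0.  -0.7] gap 42.4 | d(mm) [-5.6 -1.7 10.8] rv [-0.008  -0.011   0.0049]
```

Request:
play_rows([
  [[-0.0055,-0.0017,0.003],[-0.008,-0.011,0.005],1],
  [[0,0,0.004],[0,0,0],1],
  [[0,0,0],[0,0,0],1],
])

```text
time: 23.1
tool_pos: [524.8, 216.6, 107.0]
tcp_rot: [179.9, 0.2, 161.9]
ft_force: [-0.9, 0.8, -1.8]
finger_gap: 42.1
```

```bash
python3 -c "
from h import *
to(523.2,217.5,98,yaw=162)"
```

```text
t 23.1 pos [524.8 216.6 107. ] rot [179.9   0.2 161.9] f [-0.9  0.8 -1.8] gap 42.1 | d(mm) [1.9 0.3 9. ] rv [ 0.002   0.0031 -0.0019]
```

Request:
play_rows([
  [[0.0019,0.0003,0.003],[0.002,0.003,-0.002],1],
  [[0,0,0.002],[0,0,0],1],
  [[0,0,0.002],[0,0,0],1],
  [[0,0,0],[0,0,0],1],
])

```text
time: 23.6
tool_pos: [523.3, 217.8, 100.0]
tcp_rot: [180.0, 0.0, 162.0]
ft_force: [-0.4, -0.4, -1.0]
finger_gap: 42.1
```

```bash
python3 -c "
from h import *
to(523.2,217.5,95,yaw=162)"
```

```text
t 23.6 pos [523.3 217.8 100. ] rot [180.   0. 162.] f [-0.4 -0.4 -1. ] gap 42.1 | d(mm) [-0.  -0.3  5. ] rv [0.0004 0.0004 0.0004]
```

Request:
play_rows([
  [[0,-0.0002,0.0015],[0,0,0],1],
  [[0,0,0.0015],[0,0,0],1],
  [[0,0,0.0015],[0,0,0],1],
])

```text
time: 23.98
tool_pos: [523.4, 217.7, 95.4]
tcp_rot: [180.0, 0.0, 162.0]
ft_force: [-0.3, -0.1, -0.2]
finger_gap: 42.2
```

Request:
play_rows([
  [[0,0,0.0015],[0,0,0],1],
  [[0,0,0.0015],[0,0,0],1],
])

```text
time: 24.22
tool_pos: [523.4, 217.7, 92.3]
tcp_rot: [180.0, 0.0, 162.0]
ft_force: [1.2, -0.3, 0.4]
finger_gap: 42.1
```

Threaded without contact force. Now past the balls.

Request:
play_rows([
  [[0,0,0.0015],[0,0,0],1],
  [[0,0,0.0015],[0,0,0],1],
])

```text
time: 24.48
tool_pos: [524.5, 217.6, 90.8]
tcp_rot: [179.9, 0.2, 162.0]
ft_force: [-3.2, -0.7, 9.8]
finger_gap: 42.3
```

Request:
play_rows([
  [[0,0,0.0015],[0,0,0],1],
  [[0,0,0.0015],[0,0,0],1],
])

```text
time: 24.72
tool_pos: [525.5, 217.5, 90.4]
tcp_rot: [179.9, 0.3, 162.0]
ft_force: [-4.6, -2.5, 10.2]
finger_gap: 42.4
```

Request:
play_rows([
  [[0.002,-0.0003,0.0008],[0.001,0.004,0],1],
  [[0.0015,-0.0003,0.0013],[0,0.003,0],1],
  [[0.001,-0.0003,0.0015],[0,0.002,0],1],
])

```text
time: 25.1
tool_pos: [524.3, 217.6, 90.7]
tcp_rot: [179.8, 0.2, 162.0]
ft_force: [-0.4, -3.4, 8.3]
finger_gap: 42.0
```

Request:
play_rows([
  [[0.001,-0.0003,0.0018],[0,0.002,0],1],
  [[0.001,-0.0003,0.0018],[0,0.002,0],1],
])

```text
time: 25.35
tool_pos: [524.5, 217.7, 90.6]
tcp_rot: [179.7, 0.2, 162.0]
ft_force: [-1.9, -2.9, 10.7]
finger_gap: 42.7
```

Request:
play_rows([
  [[0.001,-0.001,0.0018],[0.005,0.003,0],1],
  [[0.001,-0.0006,0.002],[0.002,0.002,0],1],
])

```text
time: 25.6
tool_pos: [524.6, 217.5, 90.5]
tcp_rot: [179.9, 0.2, 162.0]
ft_force: [-2.0, -2.0, 11.3]
finger_gap: 42.6
```

Request:
play_rows([
  [[0.001,-0.0006,0.0022],[0.002,0.002,0],1],
  [[0.0008,-0.0004,0.0022],[0.001,0.002,0],1],
])

```text
time: 25.85
tool_pos: [525.0, 217.6, 90.0]
tcp_rot: [179.9, 0.2, 162.0]
ft_force: [-2.4, -2.1, 10.8]
finger_gap: 42.1
```

Request:
play_rows([
  [[0.0018,-0.0005,0.0022],[0.002,0.003,0],1],
  [[0.0015,-0.0005,0.0025],[0.001,0.002,0],1],
], force=80)

```text
time: 26.1
tool_pos: [524.4, 217.8, 88.5]
tcp_rot: [179.9, 0.3, 161.9]
ft_force: [0.7, -1.9, 7.2]
finger_gap: 41.9
```

Request:
play_rows([
  [[0.0015,-0.0005,0.0025],[0.001,0.003,0],1],
  [[0.0015,-0.0003,0.0025],[0,0.002,0],1],
])

```text
time: 26.35
tool_pos: [523.5, 217.9, 85.4]
tcp_rot: [179.9, 0.2, 161.9]
ft_force: [2.4, -2.6, 4.3]
finger_gap: 41.6
```

Request:
play_rows([
  [[0,-0.0003,0.003],[0.001,0.003,0],1],
  [[0,0,0.004],[0,0,0],1],
  [[0,0,0.005],[0,0,0],1],
  [[0,0,0.004],[0,0,0],1],
])

```text
time: 26.85
tool_pos: [522.9, 217.6, 67.2]
tcp_rot: [179.9, -0.0, 161.9]
ft_force: [3.9, -1.2, 0.6]
finger_gap: 41.4
```

```bash
python3 -c "
from h import *
to(523.2,217.5,57,yaw=162)"
```

```text
t 26.85 pos [522.9 217.6  67.2] rot [179.9  -0.  161.9] f [ 3.9 -1.2  0.6] gap 41.4 | d(mm) [-0.3 -0.  10.2] rv [ 0.0009 -0.0004 -0.0013]
```

Request:
play_rows([
  [[-0.0008,0,0.003],[0,0,0],1],
  [[0,0,0.003],[0,0,0],1],
  [[0,0,0.002],[0,0,0],1],
  [[0,0,0.001],[0,0,0],1],
])

```text
time: 27.35
tool_pos: [523.0, 217.4, 56.8]
tcp_rot: [180.0, -0.1, 161.9]
ft_force: [0.5, -0.6, 3.2]
finger_gap: 41.5
```

Request:
play_rows([
  [[0,0,0],[0,0,0],0],
  [[0,0,0],[0,0,0],0],
  [[0,0,0],[0,0,0],0],
  [[0,0,0],[0,0,0],0],
])

```text
time: 27.85
tool_pos: [522.0, 217.6, 56.5]
tcp_rot: [-180.0, -0.2, 161.9]
ft_force: [-0.1, 0.3, -0.0]
finger_gap: 85.2
```

Request:
play_rows([
  [[0,0,-0.02],[0,0,0],0],
  [[0,0,-0.04],[0,0,0],0],
  [[0,0,-0.05],[0,0,0],0],
  [[0,0,-0.04],[0,0,0],0],
  [[0,-0.03,-0.015],[0,0,0],0.2],
  [[-0.01,-0.06,0],[0,0,0],0.2],
  [[-0.01,-0.06,0],[0,0,0],0.2],
  [[-0.01,-0.06,0],[0,0,0],0.2],
])

```text
time: 28.85
tool_pos: [487.1, 7.0, 239.4]
tcp_rot: [179.7, 0.4, 162.4]
ft_force: [0.5, 0.2, 0.1]
finger_gap: 68.0
```

```bash
python3 - <<'E'
from h import *
im=eyes.snapshot("top").astype(int);C=cam("top");cv2.imwrite("pics/t2.png",im[...,::-1].astype(np.uint8))
g=im[235:275,175:210]
print("blue px",((g[...,2]-g[...,0])>40).sum())
print(g[19].max(1).tolist());print(g[:,17].max(1).tolist())
for th in(140,150,160):
  for mm,st,ce in comps((g.min(2)>th)&(np.ptp(g,axis=2)<45),60):
    e=outer(mm);p=np.array(e[0])+[175,235];print(th,st,p,e[1],ray(C,p,94).round(1))
to(560.5,-246.5,60,yaw=162)
E
```

```text
blue px 0
[190, 145, 85, 71, 72, 71, 82, 152, 183, 182, 160, 160, 172, 180, 183, 182, 182, 182, 136, 130, 97, 130, 175, 182, 182, 182, 183, 116, 28, 56, 60, 64, 135, 181, 190]
[191, 190, 190, 190, 191, 113, 77, 42, 36, 52, 172, 182, 183, 182, 119, 69, 102, 128, 176, 182, 182, 182, 158, 145, 134, 174, 182, 182, 181, 182, 93, 74, 74, 72, 74, 74, 169, 188, 190, 190]
140 [  0   0  35  40 631] [192.  254.5] (39.0, 34.0) [522.6 217.9  94. ]
140 [  7  10  20  20 241] [191.80058289 254.64410591] (19.31519317626953, 19.750192642211914) [522.3 218.3  94. ]
150 [  0   0  35  40 609] [191.88875771 254.98306274] (48.08138656616211, 55.578956604003906) [521.5 218.1  94. ]
150 [  8  10  19  20 223] [191.74080849 254.63757324] (19.08067512512207, 19.48786735534668) [522.3 218.5  94. ]
160 [  0   0  35  40 581] [191.72006989 255.22911644] (47.66353225708008, 55.17412185668945) [521.  218.5  94. ]
160 [  8  10  19  20 201] [192.00031662 254.69657516] (18.420612335205078, 19.152145385742188) [522.2 217.9  94. ]
t 28.9 pos [ 4.863e+02 -1.000e-01  2.396e+02] rot [180.    0.5 162.1] f [ 2.5 -4.8  1. ] gap 68.5 | d(mm) [-144.7 -211.8  180.8] rv [0.0002 0.0081 0.0024]
```

Washer sits on the stack: top-view (522.3,218.2) at z 94, spacer hidden. Now the bushing.

Request:
play_rows([
  [[-0.033,-0.047,0.025],[0,0.008,0.002],0.2],
  [[-0.033,-0.048,0.03],[0,0,0],0.2],
  [[-0.033,-0.048,0.03],[0,0,0],0.2],
  [[-0.033,-0.048,0.03],[0,0,0],0.2],
  [[-0.012,-0.02,0.03],[0,0,0],0.2],
  [[0,0,0],[0,0,0],0.2],
  [[0,0,0],[0,0,0],0.2],
])

```text
time: 29.78
tool_pos: [560.4, -241.2, 113.0]
tcp_rot: [179.9, 1.0, 161.8]
ft_force: [0.2, 0.1, 0.3]
finger_gap: 68.3
```

```bash
python3 w.py w10; python3 - <<'E'
from ring import *
s=r.sense();C=cam("wrist",s);im=np.load("wrist.npy").astype(int)
m=(im[...,0]-im[...,2]>40)&(im[...,0]>70)
for mm,st,ce in comps(m,200):
    uc=st[0]+st[2]/2;a=ray(C,(uc,st[1]+st[3]),26);n=ray(C,(uc,st[1]),4)
    print(st,"far edge->",(a[:2]+20*np.array([-.951,.309])).round(1),"near",(n[:2]-20*np.array([-.951,.309])).round(1))
to(560.5,-246.5,20,yaw=162)
E
```

```text
[ 250  178   43   46 1457] far edge-> [ 560.1 -247.5] near [ 560.2 -247.6]
[ 481  264   79  104 4700] far edge-> [824.7 -28. ] near [737.2 -18.4]
t 29.825 pos [ 560.3 -240.9  113. ] rot [179.9   1.  161.8] f [ 0.1 -0.5 -0.1] gap 68.2 | d(mm) [-0.3 -5.4 93. ] rv [ 0.0014  0.0178 -0.0034]
```

Request:
play_rows([
  [[0,-0.0065,0.03],[0.001,0.018,-0.003],0.2],
  [[0,0,0.035],[0,0,0],0.2],
  [[0,0,0.02],[0,0,0],0.2],
  [[0,0,0],[0,0,0],0.2],
])

```text
time: 30.32
tool_pos: [564.0, -245.4, 34.6]
tcp_rot: [-179.9, 0.6, 162.3]
ft_force: [-0.0, -0.4, -0.0]
finger_gap: 68.2
```

```bash
python3 -c "
from h import *
to(560.2,-247.5,-22,yaw=162)"
```

```text
t 30.325 pos [ 564.  -245.4   34.6] rot [-179.9    0.6  162.3] f [-0.  -0.4 -0. ] gap 68.2 | d(mm) [ 3.6 -3.1 56.6] rv [-0.0012  0.0106  0.0048]
```

Request:
play_rows([
  [[0.0035,-0.003,0.015],[-0.001,0.01,0.005],0.2],
  [[0,0,0.015],[0,0,0],0.2],
  [[0,0,0.01],[0,0,0],0.2],
  [[0,0,0],[0,0,0],0.2],
])

```text
time: 30.82
tool_pos: [561.7, -248.0, -4.7]
tcp_rot: [-180.0, 0.3, 162.0]
ft_force: [0.2, -0.2, -0.0]
finger_gap: 68.3
```

```bash
python3 -c "
from h import *
to(560.2,-247.5,-22,yaw=162)"
```

```text
t 30.825 pos [ 561.7 -248.    -4.7] rot [-180.     0.3  162. ] f [ 0.2 -0.2 -0. ] gap 68.3 | d(mm) [ 1.7  0.  17.3] rv [-0.0008  0.0044 -0.    ]
```

Request:
play_rows([
  [[0.0017,0,0.007],[0,0.004,0],0.2],
  [[0,0,0.006],[0,0,0],0.2],
  [[0,0,0.004],[0,0,0],0.3],
  [[0,0,0],[0,0,0],0.5],
  [[0,0,0],[0,0,0],1],
  [[0,0,0],[0,0,0],1],
  [[0,0,0],[0,0,0],1],
  [[0,0,0],[0,0,0],1],
], force=80)

```text
time: 31.82
tool_pos: [560.9, -248.0, -21.4]
tcp_rot: [-179.9, 0.1, 162.0]
ft_force: [-1.0, -0.3, 0.1]
finger_gap: 37.3
```

Request:
play_rows([
  [[0,0,-0.01],[0,0,0],1],
  [[0,0,-0.03],[0,0,0],1],
  [[0,0,-0.04],[0,0,0],1],
  [[0,0,0],[0,0,0],1],
  [[0,0,0],[0,0,0],1],
])

```text
time: 32.45
tool_pos: [559.7, -247.2, 60.7]
tcp_rot: [-180.0, -0.0, 162.0]
ft_force: [-0.1, 0.6, -2.1]
finger_gap: 37.3
```

```bash
python3 w.py w11; python3 - <<'E'
from ring import *
im=np.load("wrist.npy").astype(int)
m=(im[...,0]-im[...,2]>30)&(im[...,0]>60);m[:190]=0
k=max(comps(m,200),key=lambda k:k[1][4]);print(k[1],[c[1].tolist() for c in comps(m,200)])
for zt in(-47,-48,-49):print(zt,held(k[0],zt,20))
to(523.1,217.5,165,yaw=162)
E
```

```text
[ 240  230   77   86 5269] [[240, 230, 77, 86, 5269], [522, 293, 38, 71, 1783]]
-47 (np.float64(1.6118216999103225), np.float64(-0.10021376138013571), (np.int64(240), np.int64(317), np.int64(316)))
-48 (np.float64(2.4178604393236895), np.float64(-0.10443667833005987), (np.int64(240), np.int64(317), np.int64(316)))
-49 (np.float64(3.2238991787370566), np.float64(-0.10865959527998414), (np.int64(240), np.int64(317), np.int64(316)))
t 32.5 pos [ 560.1 -247.4   61.1] rot [-180.    0.  162.] f [ 0.4 -1.8 -2. ] gap 37.1 | d(mm) [ 178.9  430.6 -104.4] rv [-0.0009  0.0004 -0.0001]
```

Request:
play_rows([
  [[0,0,-0.05],[0,0,0],1],
  [[0.01,0.02,-0.04],[0,0,0],1],
  [[0.02,0.048,-0.014],[0,0,0],1],
  [[0.022,0.053,0],[0,0,0],1],
  [[0.022,0.053,0],[0,0,0],1],
  [[0.022,0.053,0],[0,0,0],1],
  [[0.022,0.053,0],[0,0,0],1],
  [[0.02,0.05,0],[0,0,0],1],
])

```text
time: 33.5
tool_pos: [525.6, 116.9, 158.1]
tcp_rot: [-179.9, -0.9, 161.5]
ft_force: [1.1, -0.5, -2.0]
finger_gap: 37.4
```

```bash
python3 -c "
from h import *
to(523.3,217.5,130,yaw=162)"
```

```text
t 33.5 pos [525.6 116.9 158.1] rot [-179.9   -0.9  161.5] f [ 1.1 -0.5 -2. ] gap 37.4 | d(mm) [33.6 94.7 28.5] rv [-0.0008 -0.0149 -0.0081]
```

Request:
play_rows([
  [[0.012,0.035,0],[0,-0.01,-0.008],1],
  [[0.01,0.035,0],[0,-0.004,0],1],
  [[0.007,0.015,0.01],[0,0,0],1],
  [[0,0.002,0.01],[0,0,0],1],
  [[0,0,0],[0,0,0],1],
  [[0,0,0],[0,0,0],1],
])

```text
time: 34.25
tool_pos: [520.2, 212.2, 129.9]
tcp_rot: [-179.6, -0.5, 162.2]
ft_force: [-0.7, 0.3, -2.3]
finger_gap: 37.0
```

```bash
python3 -c "
from h import *
to(523.3,217.5,106,yaw=162)"
```

```text
t 34.25 pos [520.2 212.2 129.9] rot [-179.6   -0.5  162.2] f [-0.7  0.3 -2.3] gap 37.0 | d(mm) [-1.6  6.2 23.9] rv [-0.0073 -0.0096  0.0042]
```

Request:
play_rows([
  [[-0.0016,0.0062,0.004],[-0.007,-0.0096,0.004],1],
  [[0,0,0.006],[0,0,0],1],
  [[0,0,0.006],[0,0,0],1],
  [[0,0,0.004],[0,0,0],1],
  [[0,0,0],[0,0,0],1],
])

```text
time: 34.88
tool_pos: [524.6, 216.1, 109.0]
tcp_rot: [180.0, 0.1, 161.8]
ft_force: [-0.3, 0.3, -2.1]
finger_gap: 37.3
```

```bash
python3 -c "
from h import *
to(523.3,217.5,104,yaw=162)"
```

```text
t 34.875 pos [524.6 216.1 109. ] rot [1.800e+02 1.000e-01 1.618e+02] f [-0.3  0.3 -2.1] gap 37.3 | d(mm) [1.7 0.9 5. ] rv [ 0.0005  0.0016 -0.0028]
```

Request:
play_rows([
  [[0.0017,0.001,0.002],[0,0.002,-0.003],1],
  [[0,0,0.002],[0,0,0],1],
  [[0,0,0],[0,0,0],1],
])

```text
time: 35.25
tool_pos: [523.4, 217.9, 105.1]
tcp_rot: [180.0, -0.0, 162.0]
ft_force: [-1.1, 0.0, -1.8]
finger_gap: 37.6
```

Request:
play_rows([
  [[0,0,0.0015],[0,0,0],1],
  [[0,0,0.0015],[0,0,0],1],
  [[0,0,0.0012],[0,0,0],1],
  [[0,0,0.0012],[0,0,0],1],
])

```text
time: 35.75
tool_pos: [523.7, 217.9, 99.7]
tcp_rot: [179.9, 0.0, 162.0]
ft_force: [0.2, -0.1, -2.3]
finger_gap: 37.3
```

Request:
play_rows([
  [[0.0003,-0.0003,0.0013],[0,0,0],1],
  [[0,0,0.0013],[0,0,0],1],
  [[0.0003,0,0.0013],[0,0,0],1],
])

```text
time: 36.12
tool_pos: [523.4, 217.7, 95.8]
tcp_rot: [179.9, 0.1, 162.0]
ft_force: [-0.2, -1.2, 1.0]
finger_gap: 37.4
```

Request:
play_rows([
  [[0.001,-0.0003,0.0014],[0.001,0.002,0],1],
  [[0.001,-0.0003,0.0014],[0.001,0.002,0],1],
])

```text
time: 36.38
tool_pos: [523.2, 217.7, 94.8]
tcp_rot: [180.0, 0.1, 162.0]
ft_force: [2.8, -2.0, 7.2]
finger_gap: 37.2
```

Request:
play_rows([
  [[0.001,-0.0004,0.0016],[0.001,0.002,0],1],
  [[0.001,-0.0004,0.0017],[0.001,0.002,0],1],
])

```text
time: 36.62
tool_pos: [523.5, 217.7, 94.4]
tcp_rot: [179.9, 0.1, 162.0]
ft_force: [0.3, -2.2, 8.5]
finger_gap: 37.3
```

Request:
play_rows([
  [[0.001,-0.0006,0.002],[0.002,0.002,0],1],
  [[0.001,-0.0006,0.0022],[0.001,0.002,0],1],
])

```text
time: 36.88
tool_pos: [523.9, 217.7, 93.9]
tcp_rot: [179.9, 0.2, 162.0]
ft_force: [-0.1, -2.2, 10.3]
finger_gap: 37.4
```

Request:
play_rows([
  [[0.001,-0.0006,0.0023],[0.001,0.002,0],1],
  [[0.001,-0.0006,0.0023],[0.001,0.002,0],1],
])

```text
time: 37.12
tool_pos: [524.3, 217.8, 93.3]
tcp_rot: [179.8, 0.2, 162.0]
ft_force: [0.1, -1.6, 9.7]
finger_gap: 37.5
```

Request:
play_rows([
  [[0.001,-0.0005,0.0023],[0.001,0.002,0],1],
  [[0.001,-0.0005,0.0023],[0.001,0.002,0],1],
])

```text
time: 37.38
tool_pos: [524.3, 217.8, 91.7]
tcp_rot: [179.8, 0.3, 162.0]
ft_force: [0.6, -1.5, 5.2]
finger_gap: 37.5
```

Request:
play_rows([
  [[0.001,-0.0003,0.002],[0.002,0.004,0],1],
  [[0.0005,0,0.003],[0,0.002,0],1],
  [[0,0,0.003],[0,0,0],1],
  [[0,0,0.003],[0,0,0],1],
])

```text
time: 37.88
tool_pos: [523.9, 217.9, 81.4]
tcp_rot: [179.9, 0.0, 162.0]
ft_force: [1.5, -1.5, 3.4]
finger_gap: 37.3
```

Request:
play_rows([
  [[0,0,0.003],[0,0,0],1],
  [[0,0,0.002],[0,0,0],1],
])

```text
time: 38.12
tool_pos: [523.8, 217.8, 75.7]
tcp_rot: [179.9, 0.0, 162.0]
ft_force: [1.6, -2.3, 2.8]
finger_gap: 37.2
```

```bash
python3 -c "
from h import *
to(523.3,217.6,68.6,yaw=162)"
```

```text
t 38.125 pos [523.8 217.8  75.7] rot [179.9   0.  162. ] f [ 1.6 -2.3  2.8] gap 37.2 | d(mm) [ 0.4 -0.3  7.1] rv [ 0.0017  0.0003 -0.0007]
```

Now down onto the washer and press until the balls snap above the top.

Request:
play_rows([
  [[0.0004,-0.0003,0.002],[0.001,0,0],1],
  [[0,0,0.002],[0,0,0],1],
  [[0,0,0.002],[0,0,0],1],
])

```text
time: 38.5
tool_pos: [523.4, 217.7, 69.1]
tcp_rot: [180.0, 0.0, 162.0]
ft_force: [3.5, -2.0, 0.0]
finger_gap: 37.4
```

Request:
play_rows([
  [[0.0003,0,0.0015],[0,0.001,0],1],
  [[0.0003,0,0.0015],[0,0.001,0],1],
])

```text
time: 38.75
tool_pos: [523.2, 217.6, 65.7]
tcp_rot: [180.0, -0.0, 162.0]
ft_force: [4.0, -2.9, 2.1]
finger_gap: 37.3
```

Request:
play_rows([
  [[0.0005,0,0.0018],[0,0.001,0],1],
  [[0.0005,0,0.0018],[0,0.001,0],1],
])

```text
time: 39.0
tool_pos: [523.3, 217.8, 63.4]
tcp_rot: [179.9, -0.1, 162.0]
ft_force: [2.0, -3.8, 7.9]
finger_gap: 37.4
```

Request:
play_rows([
  [[0,-0.0003,0.0015],[0,0,0],1],
  [[0,0,0.0016],[0,0,0],1],
])

```text
time: 39.25
tool_pos: [523.4, 217.8, 61.9]
tcp_rot: [179.9, -0.0, 162.0]
ft_force: [-0.0, -3.7, 8.5]
finger_gap: 37.2
```

Request:
play_rows([
  [[0,0,0],[0,0,0],1],
  [[0,0,0],[0,0,0],0],
  [[0,0,0],[0,0,0],0],
  [[0,0,0],[0,0,0],0],
  [[0,0,0],[0,0,0],0],
])

```text
time: 39.88
tool_pos: [520.4, 218.5, 60.6]
tcp_rot: [180.0, -0.4, 162.0]
ft_force: [0.4, -0.1, -0.2]
finger_gap: 85.6
```

```bash
python3 w.py w12; python3 - <<'E'
from ring import *
s=r.sense();C=cam("wrist",s);im=np.load("wrist.npy").astype(int)
print(s["tool_pos"].round(1) if hasattr(s["tool_pos"],"round") else s["tool_pos"])
im8=im[180:360,170:390].astype(np.uint8)[...,::-1]
cv2.imwrite("pics/w12c.png",cv2.resize(im8,None,fx=3.3,fy=3.3,interpolation=cv2.INTER_CUBIC))
E
```

```text
[520.4 218.5  60.6]
```

View pics/w12c.png

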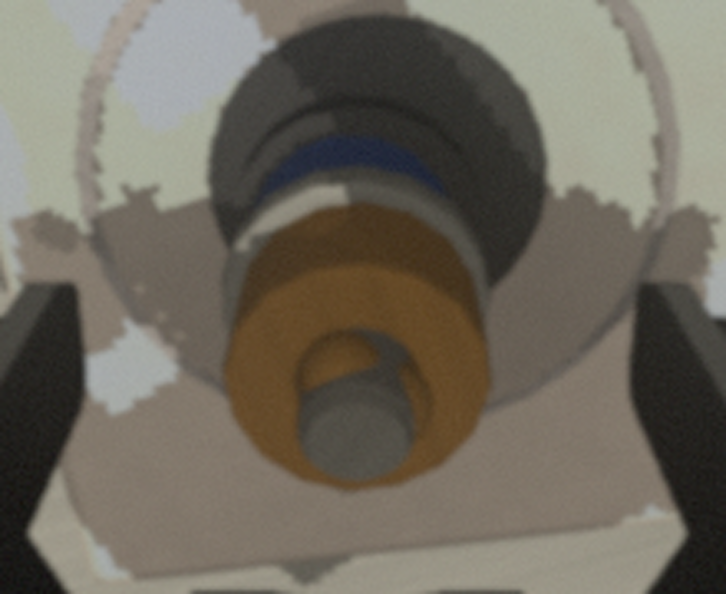

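The final view (12th) shows the full stack: seat, blue spacer, washer, then bushing, with the spindle end at crop (356,440) and a ball standing over the bore rim. I'll check the locked height numerically by parallax between the spindle end and the bushing's top.

```bash
python3 - <<'E'
from h import *
s=r.sense();C=cam("wrist",s);im=np.load("wrist.npy").astype(int)
m=(im[...,0]-im[...,2]>25);m[:235]=0;m[340:]=0;m[:,:230]=0;m[:,330:]=0
k=max(comps(m,200),key=lambda k:k[1][4]);ys,xs=np.nonzero(k[0]);f=ys.max()+1;w=(xs.min(),xs.max()+1);print("bushing far rim v",f,"sides",w)
tip=np.array([170+356/3.3,180+440/3.3]);p0=ray(C,tip,127);print("tip",tip,p0.round(1))
Rx=np.array([np.cos(np.radians(162)),np.sin(np.radians(162))])
for zt in(110,112.5,114,116):
    far=proj(C,[*(p0[:2]-20*Rx),zt]);d=(C[1]@(np.array([*p0[:2],zt])-C[2]))[2];print(zt,"far rim exp",far.round(1),"centre",proj(C,[*p0[:2],zt]).round(1),"width exp",round(290.08*40/d,1))
E
```

```text
bushing far rim v 329 sides (np.int64(237), np.int64(320))
tip [277.87878788 313.33333333] [521.9 217.5 127. ]
110 far rim exp [277.8 324.3] centre [277.8 290.7] width exp 81.3
112.5 far rim exp [277.8 327.7] centre [277.8 293.7] width exp 82.7
114 far rim exp [277.8 329.8] centre [277.8 295.6] width exp 83.6
116 far rim exp [277.8 332.6] centre [277.9 298.1] width exp 84.7
```

Request:
play_rows([
  [[0,0,-0.02],[0,0,0],0],
  [[0,0,-0.04],[0,0,0],0],
  [[0,0,-0.05],[0,0,0],0],
  [[0,0,-0.04],[0,0,0],0],
  [[0,-0.05,0],[0,0,0],0],
  [[0,-0.06,0],[0,0,0],0],
  [[0,-0.06,0],[0,0,0],0],
  [[0,0,0],[0,0,0],0],
])

```text
time: 40.92
tool_pos: [469.3, 52.6, 227.8]
tcp_rot: [179.8, 0.3, 162.1]
ft_force: [-0.1, 0.6, -0.4]
finger_gap: 85.3
```

```bash
python3 - <<'E'
from h import *
for n,b in(("top",(175,235,212,277)),("scene",(290,145,340,200))):
    im=eyes.snapshot(n).astype(int);C=cam(n);g=im[b[1]:b[3],b[0]:b[2]]
    m=(g[...,0]-g[...,2]>45)
    for mm,st,ce in comps(m,20):
        e=outer(mm);p=np.array(e[0])+b[:2];print(n,st,p.round(1),np.round(e[1],1),"@112.5",ray(C,p,112.5).round(1))
    t=proj(C,[523,217.6,127]);print("proj top-centre 112.5/116 & bottom 90.5/94:",[proj(C,[523,217.6,z]).round(1).tolist() for z in(112.5,116,90.5,94)],"tip",t.round(1))
    cv2.imwrite(f"pics/end_{n}.png",cv2.resize(g[...,::-1].astype(np.uint8),None,fx=10,fy=10,interpolation=cv2.INTER_NEAREST))
E
```

```text
top [  7  11  19  18 238] [190.8 254.4] [18.4 19.2] @112.5 [523.4 218.2 112.5]
proj top-centre 112.5/116 & bottom 90.5/94: [[191.0, 254.6], [190.8, 254.7], [192.4, 254.3], [192.1, 254.3]] tip [190.1 254.9]
scene [ 18  15  13  14 110] [313.6 166.6] [12.8 13.8] @112.5 [526.4 215.6 112.5]
proj top-centre 112.5/116 & bottom 90.5/94: [[313.5, 165.6], [313.6, 164.8], [313.2, 170.6], [313.2, 169.8]] tip [313.8 162.3]
```

```bash
python3 -c "
from bench import r
print(r.hand_in())"
```

```text
the job is handed in; nothing more can be done
None
```

I threaded the spacer, washer and bushing onto the spindle in that order, pressed the bushing down, let go, backed the arm off and handed in at about 41 s. My last checks point to it being locked; the hand-in gives no verdict.

**Pressing:** I pressed the bushing's underside to about 87 mm above the table, roughly 6.7 mm of seat travel, at about 8.5 N vertical. The last picture before backing off shows spacer, washer and bushing stacked in order with the spring balls showing at the bore.

**Is it locked?**

| Measure (wrist picture) | Locked would give | Not locked would give | I measured |
|---|---|---|---|
| Far edge of the bushing's top (pixel row) | 327.7 | 332.6 | 329 |
| Width of the bushing (pixels) | 82.7 | 84.7 | 83 |

**Alignment:** The top camera puts the bushing within about 1 mm of the spindle. The scene camera was about 4 mm off, but its colour mask took in the bushing's side wall.

**What did not go to plan:**
- **Gripper reach:** The real finger ends sit about 33 mm behind the reported TCP. My first grasp closed above the spacer and I had to feel for the right height.
- **Mat contact:** Finding that height for the washer gave one 41 N vertical fingertip contact (about 47 N in all) with the mat, not the machine.
- **Push on the machine:** The vertical push peaked at about 14 N, but with the sideways force the spacer's passage over the balls briefly reached about 16 N. That is slightly over the 15 N guideline and below the 40 N limit.

I did not re-measure the bowl, bottle and spatula at the end; no move went near them.

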